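# Snug up the trap plug and hang the sealed marker

### The arm

A 7-joint arm with a two-finger parallel gripper is mounted at the origin on the work surface. World frame = base frame: x ahead of the robot, y to its left, z up, the work surface at z = 0. Lengths are in m, angles in rad, forces in N, time in s.
With the tool pointing down it reaches from about 0.35 to 0.775 m from the base axis. Payload 3.1 kg.
Tool frame: the origin (TCP) lies midway between the tips of the shut fingers; the grasp point (between the pads) lies 19 mm behind it (r.grip_point_offset is the distance from the TCP to the grasp point, in m); z points along the fingers, y is the direction in which the jaws open and shut (so a half turn about z gives the same grasp; the last joint's range is limited). The gripper opens to 85 mm and grips with 20 to 120 N. Pads are 22 mm wide; open, the fingers measure 114 mm over their backs; the gripper's body (76 mm by 85 mm) begins 54 mm behind the grasp point. The pads swing forward as they close: fully open they stand 13 mm farther back than shut.
Start: joints at [1.291, 0.311, 0.014, 1.512, -0.004, 1.319, -0.027], TCP at [0.13, -0.535, 0.231] pointing down, gripper open.
Joint ranges: [-2.7, 2.7], [-0.3, 1.91], [-1.27, 1.3], [0.12, 2.57], [-1.44, 4.58], [0.2, 2.03], [-3.05, 3.05]. Speed limits (rad/s): [2.79, 2.79, 3.14, 3.14, 3.14, 3.14, 3.14].

### API

Orientations are given as a unit quaternion [x, y, z, w].
In Python, from plant import r gives the robot as it stands.
- The arm moves only by the tool arm_command, never from a script. Its argument "steps" is one flat list of numbers, 7 for each row, row after row: the turn, a rotation vector about the tool's x, y, z in degrees, then the shift along the tool's x, y, z in mm, then the closure in counts, from 0 (fully open) to 255 (shut). A call has 1 to 12 rows; each row shifts and turns the pose as measured when the row begins, along the tool's axes as they then stand; what a row does not reach is not made up. A row lasts 1/12 s, in which the tool goes at most 41.7 mm and 7.16 degrees, less where a joint would pass 70% of its speed; a pose out of reach is approached as far as the arm can. A call with a gripper value outside its range is refused whole. The fingers move at their own pace and stop on an object; "grip_force" is the grip in N (left out, the last holds). Time passes only in rows, so rows that do not move let the fingers close. It gives the time, the measured TCP pose, the force and the opening at its end, in the units of the state.
- r.observe(): the state, without advancing time (a new reading comes with each control period).
- r.snapshot(name): name is "side" or "top"; returns a dict with "pixels" (384x512x3 uint8, blue, green, red), "fx", "fy", "cx", "cy" (pixels), "pose" (4x4, takes a point from camera to world coordinates). Camera axes: x right, y down, z forward; pixel columns grow to the right and rows downward; lengths in m; the calibration is good to about 2 mm. A picture is of the moment at which its call begins. There is no depth.
- r.close_job(): hands the job in, once; it reports no verdict.
The state is a dict: "time_s": time; "joint_positions": joint angles; "qd": joint speeds; "joint_torque": joint torques, N m; "position": TCP position; "ee_rot": TCP orientation; "wrist_force": force on the tool from outside, world axes, zero at the start; "torque": the same for the moment, N m; "finger_gap": finger opening in m.
Only numpy, scipy, OpenCV 4.12 (cv2) and the standard library are available. Lean on these libraries where they do the work, as an engineer would, in place of code of your own. Each camera call takes 0.05 s, during which the arm holds its last target.

### The job

The vacuum trap on the bench is being made ready: turn the tapered plug in its lid clockwise (seen from above), by its cross bar, until it goes snug, and do not force it beyond that. Then hang the folded metal marker over the horizontal rail, one leg on each side, to show that the trap is sealed, and let go of it. Leave the other things on the bench where they are.

Things in the scene. Friction and masses are not known exactly. Their poses are not given: they have to be found in the camera images.
- bite (a joint): How far, rad, the plug has been wound on since its taper began to bind. 0 while it still runs loose (drag about 0.15 N m), which takes 0.8 to 2.2 rad of clockwise turning from the start, a hidden amount. Then torque rises from 0.25 N m by 0.6 to 0.8 N m per rad. Snug: 0.15 to 0.65 (about 0.35 to 0.65 N m; 6 to 12 N pushed 55 mm off axis); more is overtight. Let go it stays; from over 0.3 it springs back to 0.3.
- bar_mid (a point): Middle of the plug's steel cross bar, on the plug's upright axis at the centre of the trap's lid. Local x along the bar, z up. A level 10 mm round rod, 50 mm above the lid, reaching 65 mm each way to 14 mm balls; 24 mm wide hub at its middle, 16 to 22 mm wide stem below. The lid under it is clear but for a 36 mm wide, 10 mm tall boss at the centre. The plug does not visibly sink.
- bar_end (a point): Centre of the ball at one end of the cross bar (the other end is alike, opposite), 65 mm from the axis.
- trap_lid (a point): Centre of the top of the trap's lid, 115 mm above the bench. The trap is a fixed upright steel cylinder, 156 mm wide over its foot, 148 mm over its lid; a hose barb sticks out of its far flank to 108 mm from the axis and a gauge out of its left flank to 97 mm, both about 70 mm above the bench.
- marker: Loose 80 g marker: folded aluminium plate like an upside-down U, standing on its legs. Origin between the feet, z up. Two legs (3 mm thick, 60 mm wide along y, 60 mm tall) at x = -14.5 and 14.5 mm leave a 26 mm gap; a 32 x 60 mm crown lies over them, 60 to 64 mm up; on it a black grip fin, 10 mm thick in x, 40 mm long in y, 64 to 94 mm up.
- marker_crown (a point): Underside of the marker's crown, between its legs: 60 mm above the feet, at the middle. This rests on the rail when hung.
- rail: Fixed steel rail on the bench, on two posts, one at each end; origin on the bench under its middle. Local y runs along the bar, z up.
- rail_mid (a point): Middle of the rail's bar, on the bar's axis, 140 mm above the bench. The bar is a level round rod of 12 mm diameter, 220 mm long, along the rail's local y; the posts stand at its ends.
- amber_bottle: Bystander: capped brown glass bottle, 72 across, 170 tall (about 190 over the cap) mm; origin at the centre of its underside. Not to be disturbed.
- small_bottle: Bystander: small capped brown bottle, 44 across, 90 tall (about 105 over the cap) mm; origin at the centre of its underside. Not to be disturbed.
- beaker: Bystander: open glass beaker, 68 across, 85 tall mm; origin at the centre of its underside. Not to be disturbed.
- jar: Bystander: clear wide jar with lid, 64 across, 80 tall mm; origin at the centre of its underside. Not to be disturbed.
- tube_rack: Bystander: orange tube rack with tubes, 90 x 200, 75 tall with the tubes mm; origin at the centre of its underside. Not to be disturbed.
- timer: Bystander: flat white bench timer, 60 x 75 x 18 mm; origin at the centre of its underside. Not to be disturbed.
- pad_box: Bystander: cardboard box, 70 x 100 x 70 mm; origin at the centre of its underside. Not to be disturbed.
Mind the look-alikes: they are no part of the job. Of the things shaped like the marker, the aluminium one is meant.

How it is judged:
On the way, in this order (a step that is already met when the one before it is completed fails the run):
1. the plug is snug: 0.15 to 0.65 rad past the angle where it begins to bind (value of joint bite between 0.15 and 0.65 rad), for 0.2 s.
2. the marker hangs over the rail, its crown resting on the bar (x of marker_crown in the frame of rail_mid between -0.01 and 0.01 m and y of marker_crown in the frame of rail_mid between -0.08 and 0.08 m and z of marker_crown in the frame of rail_mid between 0 and 0.011 m and angle between marker's own z axis and vertical below 0.3 rad and contact force between marker and rail above 0.2 N), for 0.2 s.
At the end, for the whole second after the job is handed in: The plug is still snug (0.12 to 0.65 rad past the onset of binding) and the marker hangs at rest on the rail: its crown on the bar (crown underside 0 to 11 mm above the bar's axis, within 10 mm of it sideways), within 80 mm of the rail's middle along it, tilted less than 0.30 rad (all of step 2 and value of joint bite between 0.12 and 0.65 rad and velocity of joint bite below 0.1 rad/s and linear speed of marker below 0.03 m/s); the robot touches nothing.
It fails at once if the plug is forced beyond snug (over 0.65 rad past the onset of binding) (value of joint bite above 0.65 rad).
It fails at once if a bystander is shoved more than 30 mm or tipped over (distance of any of amber_bottle, small_bottle, beaker, jar, tube_rack, timer, pad_box from where it was at the start of the episode above 0.03 m or angle between any of amber_bottle, small_bottle, beaker, jar, tube_rack, timer, pad_box's own z axis and vertical above 0.5 rad).
It also fails if it takes over 67 s, if anything falls off the work surface, if the arm or the gripper's body presses on something with over 40 N, if the wrist force passes 120 N, or if a joint passes its speed limit or range.

## Working session

There is one attempt and no reset: what is moved stays moved. The work goes in short steps, Python scripts to look and compute and a tool call to move; the robot and the scene stay as the last step left them, time stands still between calls to the robot, and variables do not carry over. Pictures are saved under pics/ and viewed, and the job is handed in when it is done.

Besides the shell and the picture viewer there is one more tool, called after ">>>" as name(argument=value, ...) on one line, values as JSON. arm_command: Moves the arm, as the interface text tells. Its arguments: {"type":"object","properties":{"steps":{"type":"array"},"grip_force":{"type":"number"}},"required":["steps"]}

```bash
mkdir -p pics; ls; cat > h.py <<'E'
import numpy as np, cv2
from plant import r
def snap(name,fn):
    s=r.snapshot(name); cv2.imwrite('pics/'+fn+'.png',s['pixels'])
    np.savez('pics/'+fn+'.npz',**{k:np.array(v) for k,v in s.items()}); return s
def crop(fn,u0,v0,u1,v1,out,k=None):
    im=cv2.imread('pics/'+fn+'.png')[v0:v1,u0:u1]
    k=k or min(800//(u1-u0),600//(v1-v0)); 
    im=cv2.resize(im,None,fx=k,fy=k,interpolation=cv2.INTER_CUBIC)
    for u in range((u0+9)//10*10,u1,10):
        cv2.line(im,((u-u0)*k,0),((u-u0)*k,4 if u%50 else 12),(0,0,255),1)
        if u%20==0: cv2.putText(im,str(u),((u-u0)*k,22),0,.35,(0,0,255),1)
    for v in range((v0+9)//10*10,v1,10):
        cv2.line(im,(0,(v-v0)*k),(4 if v%50 else 12,(v-v0)*k),(0,0,255),1)
        if v%20==0: cv2.putText(im,str(v),(6,(v-v0)*k),0,.35,(0,0,255),1)
    cv2.imwrite('pics/'+out+'.png',im)
def ray(fn,u,v):
    s=np.load('pics/'+fn+'.npz'); P=s['pose']
    d=P[:3,:3]@np.array([(u-s['cx'])/s['fx'],(v-s['cy'])/s['fy'],1]); return P[:3,3],d
def atz(fn,u,v,z):
    o,d=ray(fn,u,v); return o+d*(z-o[2])/d[2]
def tri(f1,p1,f2,p2):
    o1,d1=ray(f1,*p1);o2,d2=ray(f2,*p2)
    t=np.linalg.lstsq(np.c_[d1,-d2],o2-o1,rcond=None)[0]
    a=o1+d1*t[0];b=o2+d2*t[1]; return (a+b)/2,np.linalg.norm(a-b)
def proj(fn,p):
    s=np.load('pics/'+fn+'.npz');P=s['pose'];c=P[:3,:3].T@(np.array(p)-P[:3,3])
    return c[0]/c[2]*s['fx']+s['cx'],c[1]/c[2]*s['fy']+s['cy']
E
python3 - <<'E'
from h import *
for n in('side','top'):
    s=snap(n,n+'0'); print(n,s['fx'],s['cx'],s['cy'],np.round(s['pose'],3).tolist())
    crop(n+'0',0,0,512,384,n+'0g',1)
print(r.observe())
E
```

```text
pics
side 468.44993242705095 252.7021276500558 189.78996597946525 [[-0.748, -0.484, 0.454, 0.09], [-0.663, 0.524, -0.534, 0.554], [0.021, -0.701, -0.713, 0.881], [0.0, 0.0, 0.0, 1.0]]
top 417.6024603314591 251.55354597415416 191.23992013330522 [[-0.004, -0.991, 0.135, 0.444], [-1.0, 0.009, 0.03, -0.016], [-0.031, -0.135, -0.99, 1.116], [0.0, 0.0, 0.0, 1.0]]
{'time_s': 0.1, 'joint_positions': array([ 1.29128568,  0.31167433,  0.01400027,  1.5129343 , -0.00438036,
        1.31919631, -0.02721105]), 'qd': array([-0.00085809,  0.00036277,  0.00070073, -0.00329483,  0.00045348,
       -0.00018024,  0.00161782]), 'joint_torque': array([ 6.22867847e-04, -3.80852044e+01,  1.46502270e-01, -2.31243807e+01,
        1.24147267e-02,  8.07988399e-03, -9.42610598e-06]), 'position': array([ 0.12941101, -0.53386929,  0.23029883]), 'ee_rot': array([ 9.92934742e-01,  1.18656682e-01, -1.85063939e-04, -1.07515253e-03]), 'wrist_force': array([1.04324963, 0.17292298, 0.55029691]), 'torque': array([ 0.00577823, -0.00014415,  0.05071338]), 'finger_gap': 0.08541307770544743}
```

View pics/side0g.png

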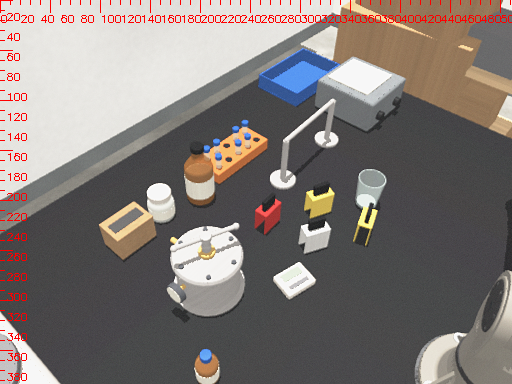

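View pics/top0g.png

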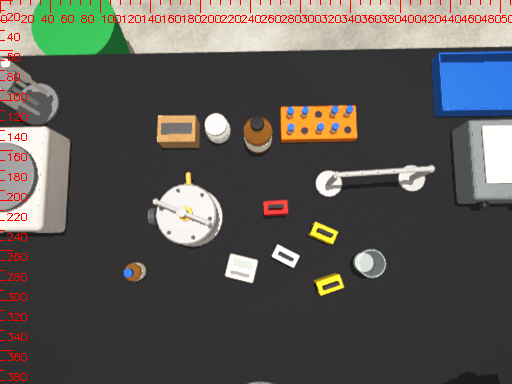

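Candidates for the marker, given as side / top pixels:
- red (268,213) / (275,208)
- yellow (319,200) / (323,233)
- yellow (366,225) / (328,284)
- pale grey (315,235) / (286,256)

The grey one should be the aluminium marker. I'll check it in close crops.

```bash
python3 - <<'E'
from h import *
crop('side0',285,180,385,255,'c1',8)
crop('top0',260,190,345,300,'c2',5)
crop('top0',140,165,240,250,'c3',7)
crop('side0',160,210,260,285,'c4',8)
crop('top0',310,155,440,200,'c5',6)
crop('side0',260,90,350,195,'c6',5)
E
```

```text
(no output)
```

View pics/c1.png

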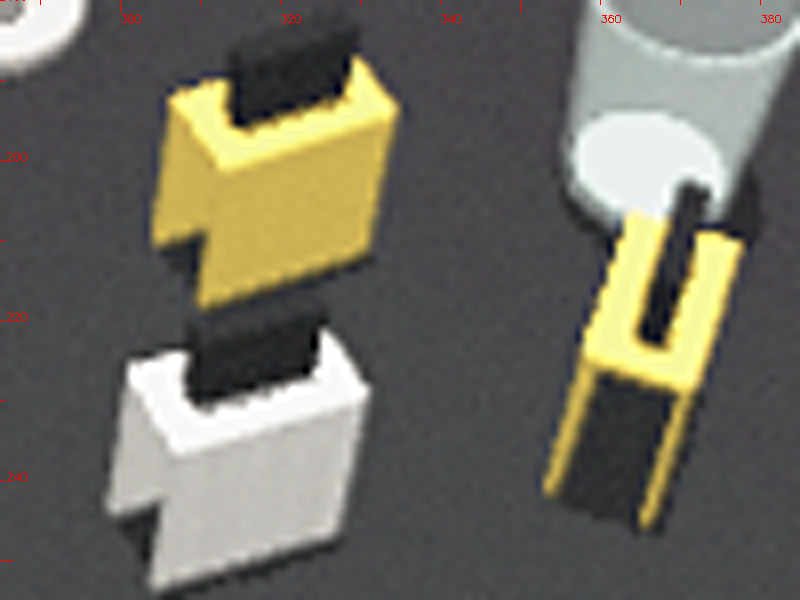

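View pics/c2.png

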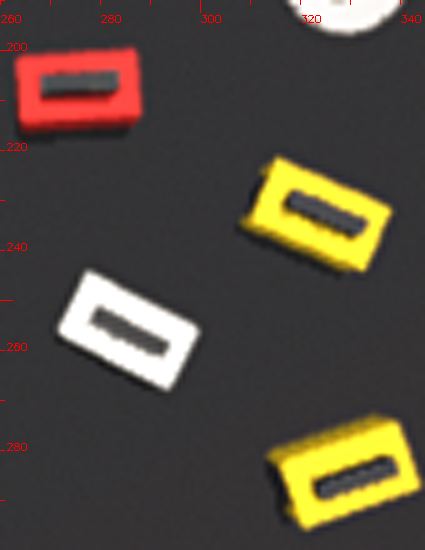

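View pics/c3.png

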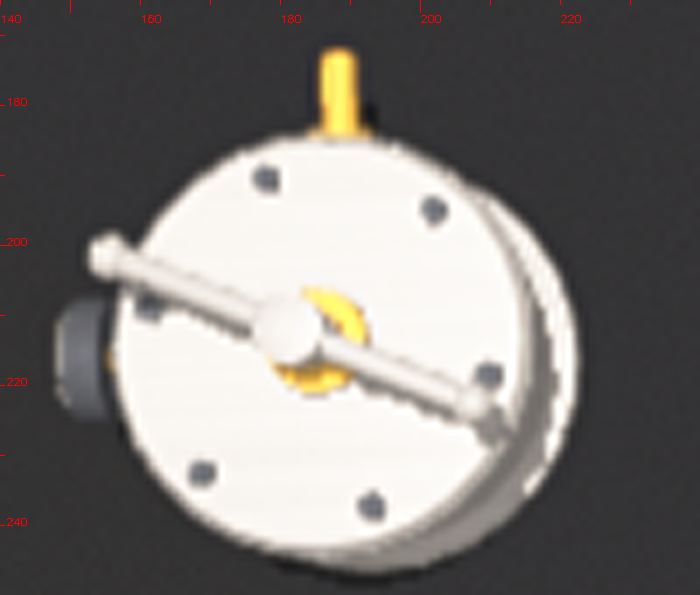

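View pics/c4.png

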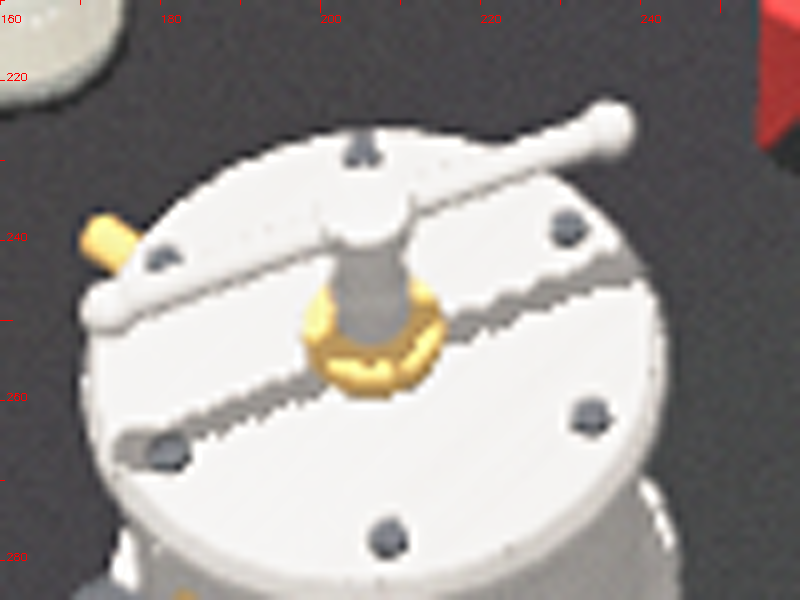

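View pics/c5.png

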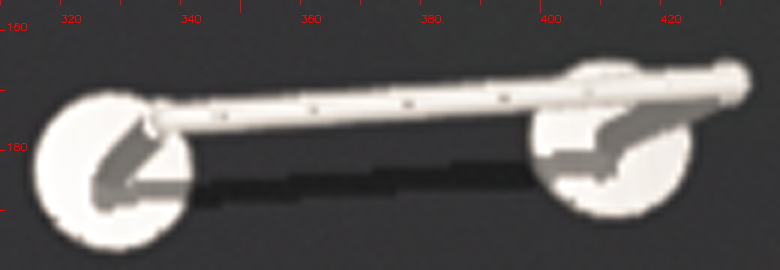

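View pics/c6.png

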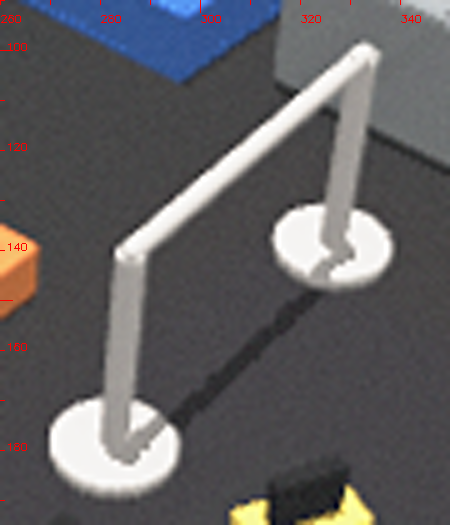

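```bash
python3 - <<'E'
from h import *
np.set_printoptions(precision=4,suppress=True)
A,e=tri('top0',(154,201.5),'side0',(172.5,248)); print('A',A,e)
B,e=tri('top0',(207,222.5),'side0',(235.8,226)); print('B',B,e)
print('len',np.linalg.norm(A-B),'mid',(A+B)/2,'ang',np.degrees(np.arctan2(*(A-B)[1::-1])))
for p in[(154,201.5),(207,222.5),(180.5,212.5)]: print(atz('top0',*p,.165))
for p in[(172.5,248),(235.8,226)]: print(atz('side0',*p,.165))
# lid ellipse
s=cv2.imread('pics/top0.png')
print('lid c top',atz('top0',185.5,214,.115), atz('side0',206.5,254,.115))
# rail ends
for a,b in[((337,174.5),(286.5,141)),((429.5,168.5),(332,101))]:
    print('rail',tri('top0',a,'side0',b),atz('top0',*a,.14),atz('side0',*b,.14))
# posts feet
print(atz('top0',328,185,.004),atz('side0',283,180,.004),atz('top0',412,178,.004),atz('side0',326,139,.004))
# marker crown corners at z .064 top
c=np.array([[276.5,245],[300,256],[294,268],[271,255.5]]);
w=np.array([atz('top0',*p,.064) for p in c]);print(w,w.mean(0))
print('fin top', atz('top0',278,253,.094),atz('top0',293.5,259,.094))
for p in[(301,226),(306.5,236.5),(330.5,228.5)]: print('side crown',atz('side0',*p,.064))
for n,p in dict(red=(275,208),y1=(323,232),y2=(331,284)).items(): print(n,atz('top0',*p,.08))
for n,p,z in[('timer',(241,267),.018),('beaker',(370,263),.08),('small',(130,272),.1),('amber',(258,128),.19),('rack',(319,124),.07),('jar',(217,126),.08),('box',(178,128),.07)]: print(n,atz('top0',*p,z))
E
```

```text
A [0.5519 0.2382 0.1683] 0.0014088464261577322
B [0.5029 0.1156 0.165 ] 0.0008960908668203424
len 0.1320920717255684 mid [0.5274 0.1769 0.1667] ang 68.20479679152582
[0.5517 0.2387 0.165 ]
[0.5025 0.1154 0.165 ]
[0.5258 0.1767 0.165 ]
[0.5547 0.2371 0.165 ]
[0.5033 0.1158 0.165 ]
lid c top [0.5264 0.1746 0.115 ] [0.5255 0.179  0.115 ]
rail (array([ 0.6155, -0.1886,  0.1362]), np.float64(0.0008124611258158377)) [ 0.6151 -0.1877  0.14  ] [ 0.6124 -0.185   0.14  ]
rail (array([ 0.6273, -0.4033,  0.141 ]), np.float64(0.0004738310082306374)) [ 0.6273 -0.4038  0.14  ] [ 0.6282 -0.4045  0.14  ]
[ 0.6107 -0.1868  0.004 ] [ 0.6128 -0.186   0.004 ] [ 0.6275 -0.4102  0.004 ] [ 0.6286 -0.4076  0.004 ]
[[ 0.4515 -0.0453  0.064 ]
 [ 0.4242 -0.1032  0.064 ]
 [ 0.3949 -0.0879  0.064 ]
 [ 0.4257 -0.0313  0.064 ]] [ 0.4241 -0.0669  0.064 ]
fin top [ 0.4321 -0.0479  0.094 ] [ 0.4176 -0.085   0.094 ]
side crown [ 0.4522 -0.0464  0.064 ]
side crown [ 0.4244 -0.0304  0.064 ]
side crown [ 0.3981 -0.086   0.064 ]
red [ 0.5427 -0.0423  0.08  ]
y1 [ 0.4826 -0.1595  0.08  ]
y2 [ 0.3573 -0.1753  0.08  ]
timer [0.3957 0.046  0.018 ]
beaker [ 0.407  -0.2709  0.08  ]
small [0.3882 0.3098 0.1   ]
amber [ 0.7159 -0.0029  0.19  ]
rack [ 0.7596 -0.1582  0.07  ]
jar [0.755  0.1038 0.08  ]
box [0.754  0.2065 0.07  ]
```

The pale grey marker at side (315,235) / top (286,256) is plain aluminium with a black fin, while the others are red or yellow, so I'll use that one.

Measured positions:
- **Bar:** middle (0.527, 0.177) at z 0.165, near end at −111.8°, length 132 mm against 130 given.
- **Rail:** runs from (0.614,−0.188) to (0.627,−0.404).

I'll grip the bar about 42 mm off axis on its near-right arm and orbit with the tool.

>>> arm_command(steps=[0,0,0,26.4,-28.2,-1,0,0,0,0,26.4,-28.2,-1,0,0,0,0,26.4,-28.2,-1,0,0,0,0,26.4,-28.2,-1,0,0,0,0,26.4,-28.2,-1,0,0,0,0,26.4,-28.2,-1,0,0,0,0,26.4,-28.2,-1,0,0,0,0,26.4,-28.2,-1,0,0,0,0,26.4,-28.2,-1,0,0,0,0,26.4,-28.2,-1,0,0,0,0,26.4,-28.2,-1,0,0,0,0,26.4,-28.2,-1,0])

```text
time_s: 1.1
position: [0.3591, -0.1205, 0.2349]
ee_rot: [0.994, 0.107, -0.006, -0.003]
wrist_force: [1.8, -0.1, -0.1]
finger_gap: 0.0855
```

```bash
cat >> h.py <<'E'
from scipy.spatial.transform import Rotation as Rn
np.set_printoptions(precision=4,suppress=True)
def st():
    o=r.observe(); R=Rn.from_quat(o['ee_rot']).as_matrix()
    print('t',o['time_s'],'p',o['position'],'xang',np.degrees(np.arctan2(R[1,0],R[0,0])),'zax',R[:,2],'F',o['wrist_force'],'T',o['torque'],'gap',o['finger_gap'],'q',o['joint_positions']); return o,R
def to(p,ang):
    o,R=st(); print('shift mm',R.T@(np.array(p)-o['position'])*1000)
    x=np.radians(ang); T=np.array([[np.cos(x),np.sin(x),0],[np.sin(x),-np.cos(x),0],[0,0,-1]]).T
    T=np.c_[[np.cos(x),np.sin(x),0],[np.sin(x),-np.cos(x),0],[0,0,-1]]
    print('turn deg',np.degrees(Rn.from_matrix(R.T@T).as_rotvec()))
E
python3 -c "
from h import *
to([.511,.138,.24],-111.8)"
```

```text
t 1.1 p [ 0.3591 -0.1205  0.2349] xang 12.258980439165558 zax [-0.012   0.0038 -0.9999] F [ 1.7602 -0.1304 -0.1195] T [-0.0722 -0.0732 -0.0318] gap 0.08548138593411195 q [ 0.7477 -0.0225 -0.4557  1.8899 -0.0105  1.2845 -1.0617]
shift mm [ 203.2581 -220.3953   -5.9193]
turn deg [  0.4711   0.7445 124.0551]
```

>>> arm_command(steps=[0,0,-7,26,-28,-1,0,0,0,-7,29,-25,-1,0,0,0,-7,32,-21,-1,0,0,0,-7,34,-17,-1,0,0,0,-7,36,-13,-1,0,0,0,-7,37,-8,-1,0,0,0,-7,38,-4,0,0,0,0,-7,30,0,0,0,0,0,-7,0,0,0,0,0,0,-7,0,0,0,0,0,0,-7,0,0,0,0,0,0,-7,0,0,0,0])

```text
time_s: 2.1
position: [0.5072, 0.1649, 0.2358]
ee_rot: [0.654, 0.757, -0.002, -0.01]
wrist_force: [0.2, -0.3, 0.1]
finger_gap: 0.0854
```

>>> arm_command(steps=[0,0,-7,0,0,0,0,0,0,-7,0,0,0,0,0,0,-7,0,0,0,0,0,0,-7,0,0,0,0,0,0,-7,0,0,0,0,0,0,-7,0,0,0,0,0,0,-7,0,0,0,0,0,0,-7,0,0,0,0,0,0,-7,0,0,0,0,0,0,-7,0,0,0,0,0,0,-7,0,0,0,0,0,0,-7,0,0,0,0])

```text
time_s: 3.1
position: [0.5038, 0.1613, 0.2286]
ee_rot: [-0.037, 0.999, 0.003, -0.015]
wrist_force: [0.2, -0.3, -1.4]
finger_gap: 0.0854
```

```bash
python3 -c "
from h import *
to([.5114,.138,.22],-111.8)"
```

```text
t 3.1 p [0.5038 0.1613 0.2286] xang -175.7479000232768 zax [-0.0306  0.0048 -0.9995] F [ 0.1826 -0.3044 -1.387 ] T [-0.0684 -0.0667  0.003 ] gap 0.08536980841857512 q [ 0.4672  0.5518 -1.208   1.5169  0.493   1.4492  0.8844]
shift mm [ -6.1279 -23.8719   8.2376]
turn deg [  1.3258  -1.3165 -63.9487]
```

>>> arm_command(steps=[0,0,-7,0,-3,0,0,0,0,-7,0,-3,0,0,0,0,-7,0,-3,0,0,0,0,-7,0,-3,0,0,0,0,-7,0,-2,0,0])

```text
time_s: 3.52
position: [0.5065, 0.1463, 0.2253]
ee_rot: [-0.342, 0.939, 0.008, -0.017]
wrist_force: [-0.6, -0.1, -0.3]
finger_gap: 0.0852
```

```bash
python3 -c "
from h import *
to([.5114,.138,.22],-111.8)"
```

```text
t 3.5167 p [0.5065 0.1463 0.2253] xang -139.94359740715416 zax [-0.0365  0.0029 -0.9993] F [-0.6499 -0.1065 -0.2576] T [ 0.0231 -0.0689  0.0113] gap 0.08524401104718382 q [ 0.5058  0.5737 -1.2387  1.5208  0.517   1.4602  1.5161]
shift mm [ 1.4234 -9.6494  5.0503]
turn deg [  1.8076  -1.102  -28.1596]
```

>>> arm_command(steps=[0.5,-0.3,-7,0,-2.5,1,0,0.5,-0.3,-7,0,-2.5,1,0,0.5,-0.3,-7,0,-2.5,1,0,0.5,-0.3,-7,0,-2.5,1,0])

```text
time_s: 3.85
position: [0.514, 0.1377, 0.2184]
ee_rot: [-0.564, 0.826, -0.001, -0.001]
wrist_force: [-0.5, -0.0, -0.8]
finger_gap: 0.0852
```

```bash
python3 -c "
from h import *
to([.5114,.138,.146],-111.8)
snap('side','s1');snap('top','t1')
crop('s1',130,150,290,270,'s1c',5);crop('t1',130,150,270,255,'t1c',5)"
```

```text
t 3.85 p [0.514  0.1377 0.2184] xang -111.36729549532065 zax [-0.0003 -0.0022 -1.    ] F [-0.4523 -0.0191 -0.8457] T [ 0.0054 -0.0318  0.0472] gap 0.08524811233814028 q [ 0.5332  0.5675 -1.2482  1.5517  0.5436  1.4175  2.0156]
shift mm [ 0.5436  2.5172 72.4222]
turn deg [-0.0312 -0.1202  0.4327]
```

View pics/s1c.png

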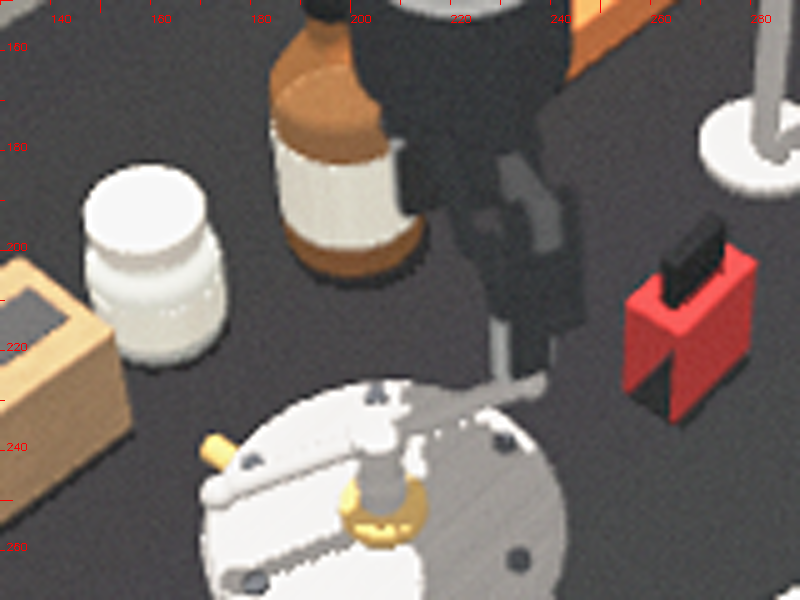

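The open fingers are above the bar's right arm, around (235,215), and straddle it. I'll descend and grip.

>>> arm_command(steps=[0,0,0.4,0.5,2.5,20,0,0,0,0,0,0,20,0,0,0,0,0,0,18,0,0,0,0,0,0,12,0,0,0,0,0,0,3,0,0,0,0,0,0,0,0], grip_force=40)

```text
time_s: 4.45
position: [0.5115, 0.1377, 0.1426]
ee_rot: [-0.55, 0.835, -0.001, -0.001]
wrist_force: [0.7, 0.3, 0.3]
finger_gap: 0.0852
```

```bash
python3 -c "
from h import *
to([.5114,.138,.146],-111.8)"
```

```text
t 4.45 p [0.5115 0.1377 0.1426] xang -113.33036303129937 zax [-0.0014 -0.0023 -1.    ] F [0.7279 0.279  0.2609] T [ 0.039   0.0194 -0.0127] gap 0.08515007252097304 q [ 0.5075  0.6251 -1.1879  1.6716  0.6057  1.2697  1.928 ]
shift mm [-0.2212  0.184  -3.438 ]
turn deg [ 0.0235 -0.1519 -1.5304]
```

>>> arm_command(steps=[0,0,-1.5,0,0,-3,0,0,0,0,0,0,0,130,0,0,0,0,0,0,255,0,0,0,0,0,0,255,0,0,0,0,0,0,255,0,0,0,0,0,0,255,0,0,0,0,0,0,255,0,0,0,0,0,0,255])

```text
time_s: 5.12
position: [0.5138, 0.1389, 0.1491]
ee_rot: [-0.558, 0.83, -0.001, 0.002]
wrist_force: [1.0, -0.8, -0.1]
finger_gap: 0.0083
```

```bash
python3 -c "
from h import *
to([.5114,.138,.146],-111.8)"
```

```text
t 5.1167 p [0.5138 0.1389 0.1491] xang -112.18707251210473 zax [ 0.0039 -0.0003 -1.    ] F [ 1.0238 -0.8098 -0.0924] T [-0.0481 -0.2298 -0.0773] gap 0.008312747801018027 q [ 0.5089  0.6197 -1.1929  1.6614  0.6018  1.2771  1.9519]
shift mm [1.7852 1.9085 3.0521]
turn deg [-0.2134  0.0686 -0.3872]
```

>>> arm_command(steps=[0,0,6,-0.2,4.2,0,255,0,0,6,-0.2,4.2,0,255,0,0,6,-0.2,4.2,0,255,0,0,6,-0.2,4.2,0,255,0,0,6,-0.2,4.2,0,255,0,0,6,-0.2,4.2,0,255,0,0,0,0,0,0,255])

```text
time_s: 5.7
position: [0.4941, 0.1563, 0.149]
ee_rot: [-0.261, 0.965, 0.0, 0.002]
wrist_force: [0.4, 0.4, -1.8]
finger_gap: 0.0085
```

```bash
cat >> h.py <<'E'
C=np.array([.527,.177])
def tq():
    o,R=st(); d=o['position'][:2]-C
    print('R',np.linalg.norm(d),'bearing',np.degrees(np.arctan2(d[1],d[0])), 'F tool',R.T@o['wrist_force'],'Mz via F', -(d[0]*o['wrist_force'][1]-d[1]*o['wrist_force'][0]), 'tool T',R.T@o['torque'])
E
python3 -c "
from h import *
tq()"
```

```text
t 5.7 p [0.4941 0.1563 0.149 ] xang -149.77063675441195 zax [ 0.0041  0.0016 -1.    ] F [ 0.3602  0.3624 -1.7898] T [ 0.1786 -0.1357 -0.1193] gap 0.008457942153755156 q [ 0.4224  0.5107 -1.0528  1.7017  0.473   1.205   1.3497]
R 0.03889873646570691 bearing -147.85524275564268 F tool [-0.4858  0.133   1.7919] Mz via F 0.004481619637586737 tool T [-0.0854 -0.2071  0.1198]
```

>>> arm_command(steps=[0,0,4,-0.1,2.8,0,255,0,0,4,-0.1,2.8,0,255])

```text
time_s: 5.87
position: [0.4919, 0.1607, 0.149]
ee_rot: [-0.193, 0.981, -0.0, 0.002]
wrist_force: [-0.0, 0.9, -0.5]
finger_gap: 0.0086
```

```bash
python3 -c "
from h import *
tq()
snap('side','s2');snap('top','t2')
crop('s2',150,170,270,290,'s2c',5);crop('t2',130,150,270,255,'t2c',5)"
```

```text
t 5.8667 p [0.4919 0.1607 0.149 ] xang -157.72934454243523 zax [ 0.0044  0.0007 -1.    ] F [-0.0136  0.9461 -0.4517] T [0.0909 0.0487 0.1273] gap 0.008603167845129609 q [ 0.3957  0.4944 -1.0206  1.7041  0.4516  1.1958  1.2189]
R 0.038727278927761684 bearing -155.08017584643713 F tool [-0.344   0.8811  0.4523] Mz via F 0.03345009074515217 tool T [-0.1031  0.0105 -0.1268]
```

View pics/s2c.png

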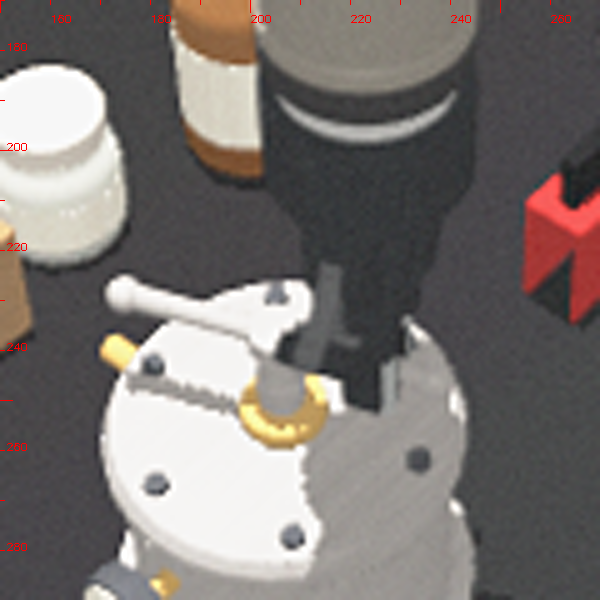

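View pics/t2c.png

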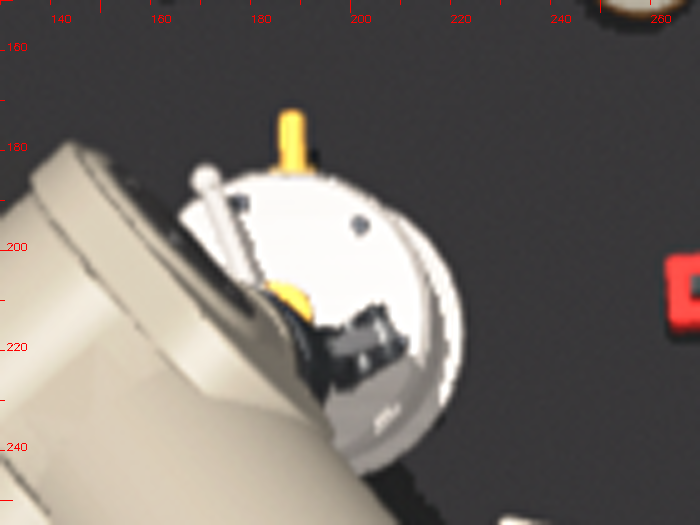

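```bash
cat >> h.py <<'E'
from pathlib import Path
def m():
    o=r.observe(); R=Rn.from_quat(o['ee_rot']).as_matrix(); d=o['position'][:2]-C;x=np.degrees(np.arctan2(R[1,0],R[0,0]))
    f=R.T@o['wrist_force'];T=R.T@o['torque']; t=(-111.8-x)%360
    L=np.linalg.norm(d)
    print(f"t {o['time_s']:.2f} turned {t:.1f} deg {np.radians(t):.3f} R {L*1e3:.1f} bear {np.degrees(np.arctan2(d[1],d[0])):.1f} z {o['position'][2]:.4f} Ft {f} Tt {T} M {-(T[2]+L*f[1]):.3f} tau1,7 {o['joint_torque'][[0,2,4,6]]} gap {o['finger_gap']:.4f} q {o['joint_positions'][[2,4,6]]}")
E
python3 -c "
from h import *
m()"
```

```text
t 5.97 turned 45.8 deg 0.799 R 38.7 bear -155.8 z 0.1490 Ft [-0.443   0.0821  1.1587] Tt [-0.1392 -0.0977  0.0882] M -0.091 tau1,7 [ 0.1669 -9.2424  0.2586 -0.2474] gap 0.0083 q [-1.0209  0.4513  1.2212]
```

>>> arm_command(steps=[0,0,3,0.3,2.1,0,255,0,0,3,-0.1,2.1,0,255])

```text
time_s: 6.13
position: [0.4905, 0.1645, 0.149]
ee_rot: [-0.145, 0.989, 0.0, 0.002]
wrist_force: [-0.0, -0.0, -0.3]
finger_gap: 0.0082
```

```bash
python3 -c "
from h import *
m()"
```

```text
t 6.13 turned 51.5 deg 0.899 R 38.6 bear -161.0 z 0.1490 Ft [ 0.0117 -0.0051  0.2786] Tt [-0.0724  0.1284 -0.1829] M 0.183 tau1,7 [ 0.9146 -9.0392  0.2227  0.3008] gap 0.0082 q [-0.9978  0.4364  1.1263]
```

>>> arm_command(steps=[0,0,3,-0.1,2.1,0,255,0,0,3,-0.1,2.1,0,255])

```text
time_s: 6.3
position: [0.4895, 0.1685, 0.149]
ee_rot: [-0.095, 0.996, 0.0, 0.002]
wrist_force: [-0.4, -0.6, 1.0]
finger_gap: 0.0082
```

```bash
python3 -c "
from h import *
m()"
```

```text
t 6.30 turned 57.3 deg 1.001 R 38.5 bear -167.2 z 0.1490 Ft [ 0.5171 -0.553  -1.0172] Tt [-0.06   -0.0155 -0.1895] M 0.211 tau1,7 [ 0.7489 -8.9669  0.0171  0.3179] gap 0.0082 q [-0.9735  0.4216  1.0296]
```

>>> arm_command(steps=[0,0,3,-0.1,2.1,0,255,0,0,3,-0.1,2.1,0,255])

```text
time_s: 6.47
position: [0.4889, 0.1725, 0.149]
ee_rot: [-0.044, 0.999, 0.001, 0.001]
wrist_force: [-0.1, 0.5, 0.2]
finger_gap: 0.0084
```

```bash
python3 -c "
from h import *
m()"
```

```text
t 6.47 turned 63.2 deg 1.102 R 38.4 bear -173.3 z 0.1490 Ft [ 0.0753  0.4841 -0.2487] Tt [-0.0018 -0.0067 -0.1801] M 0.161 tau1,7 [ 0.7543 -8.6948  0.0086  0.3198] gap 0.0084 q [-0.9489  0.4079  0.9324]
```

Loose drag while turning reads about 0.16–0.2 N m, as specified. I'll continue in small steps.

>>> arm_command(steps=[0,0,3,-0.1,2.1,0,255,0,0,3,-0.1,2.1,0,255])

```text
time_s: 6.63
position: [0.4887, 0.1767, 0.149]
ee_rot: [0.007, 1.0, 0.001, 0.001]
wrist_force: [1.0, 0.7, -0.2]
finger_gap: 0.0085
```

```bash
python3 -c "
from h import *
m()"
```

```text
t 6.63 turned 69.0 deg 1.204 R 38.3 bear -179.5 z 0.1490 Ft [-0.9644  0.7019  0.2032] Tt [ 0.0137 -0.0655 -0.1558] M 0.129 tau1,7 [ 0.7558 -8.4416  0.0008  0.3223] gap 0.0085 q [-0.9242  0.3952  0.8349]
```

>>> arm_command(steps=[0,0,3,-0.1,2.1,0,255,0,0,3,-0.1,2.1,0,255])

```text
time_s: 6.8
position: [0.4888, 0.1808, 0.149]
ee_rot: [0.057, 0.998, 0.0, 0.0]
wrist_force: [0.3, 0.2, -0.1]
finger_gap: 0.0083
```

```bash
python3 -c "
from h import *
m()"
```

```text
t 6.80 turned 74.8 deg 1.305 R 38.3 bear 174.3 z 0.1490 Ft [-0.3205  0.2304  0.0825] Tt [ 0.0549  0.0062 -0.1954] M 0.187 tau1,7 [ 0.7498 -8.2098 -0.003   0.325 ] gap 0.0083 q [-0.8995  0.3834  0.7372]
```

>>> arm_command(steps=[0,0,3,-0.1,2.1,0,255,0,0,3,-0.1,2.1,0,255])

```text
time_s: 6.97
position: [0.4895, 0.1849, 0.149]
ee_rot: [0.108, 0.994, 0.0, -0.0]
wrist_force: [-0.8, -0.0, 0.5]
finger_gap: 0.0082
```

```bash
python3 -c "
from h import *
m()"
```

```text
t 6.97 turned 80.6 deg 1.406 R 38.4 bear 168.1 z 0.1490 Ft [ 0.7795 -0.1907 -0.4549] Tt [ 0.018   0.0814 -0.1819] M 0.189 tau1,7 [ 0.7328 -7.9971 -0.0016  0.3279] gap 0.0082 q [-0.8747  0.3725  0.6393]
```

>>> arm_command(steps=[0,0,3,-0.1,2.1,0,255,0,0,3,-0.1,2.1,0,255])

```text
time_s: 7.13
position: [0.4905, 0.1889, 0.149]
ee_rot: [0.158, 0.987, 0.0, -0.001]
wrist_force: [-0.1, -0.3, 1.5]
finger_gap: 0.0087
```

```bash
python3 -c "
from h import *
m()"
```

```text
t 7.13 turned 86.4 deg 1.508 R 38.4 bear 161.9 z 0.1490 Ft [-0.0109 -0.3134 -1.5193] Tt [ 0.0218  0.0401 -0.1134] M 0.125 tau1,7 [ 0.6931 -7.8142 -0.0064  0.3329] gap 0.0087 q [-0.85    0.3622  0.5416]
```

Joint 7's torque is a very smooth signal, about 0.32–0.33 N m, so I'll use it to detect the onset of binding.

>>> arm_command(steps=[0,0,3,-0.1,2.1,0,255,0,0,3,-0.1,2.1,0,255])

```text
time_s: 7.3
position: [0.4919, 0.1928, 0.149]
ee_rot: [0.208, 0.978, -0.0, -0.002]
wrist_force: [-0.3, 0.5, 0.9]
finger_gap: 0.0085
```

```bash
python3 -c "
from h import *
m()"
```

```text
t 7.30 turned 92.2 deg 1.609 R 38.5 bear 155.8 z 0.1490 Ft [ 0.5383  0.3502 -0.9379] Tt [ 0.0027  0.0771 -0.1324] M 0.119 tau1,7 [ 0.6981 -7.6132 -0.0074  0.3326] gap 0.0085 q [-0.8252  0.3525  0.444 ]
```

>>> arm_command(steps=[0,0,3,-0.1,2.1,0,255,0,0,3,-0.1,2.1,0,255])

```text
time_s: 7.47
position: [0.4937, 0.1965, 0.149]
ee_rot: [0.257, 0.966, -0.001, -0.002]
wrist_force: [-1.0, 0.1, 1.6]
finger_gap: 0.0084
```

```bash
python3 -c "
from h import *
m()"
```

```text
t 7.47 turned 98.0 deg 1.710 R 38.5 bear 149.7 z 0.1490 Ft [ 0.8868 -0.4033 -1.6445] Tt [ 0.0133  0.0002 -0.1881] M 0.204 tau1,7 [ 0.6951 -7.4309 -0.0118  0.3322] gap 0.0084 q [-0.8005  0.3434  0.3467]
```

>>> arm_command(steps=[0,0,3,-0.1,2.1,0,255,0,0,3,-0.1,2.1,0,255])

```text
time_s: 7.63
position: [0.4959, 0.1999, 0.149]
ee_rot: [0.306, 0.952, -0.001, -0.003]
wrist_force: [-0.8, 0.0, 1.4]
finger_gap: 0.0084
```

```bash
python3 -c "
from h import *
m()"
```

```text
t 7.63 turned 103.8 deg 1.811 R 38.6 bear 143.6 z 0.1490 Ft [ 0.7052 -0.4549 -1.431 ] Tt [-0.0057  0.0195 -0.1444] M 0.162 tau1,7 [ 0.6877 -7.2572 -0.0157  0.3314] gap 0.0084 q [-0.7759  0.3346  0.2499]
```

>>> arm_command(steps=[0,0,3,-0.1,2.1,0,255,0,0,3,-0.1,2.1,0,255])

```text
time_s: 7.8
position: [0.4984, 0.2032, 0.149]
ee_rot: [0.353, 0.936, -0.002, -0.003]
wrist_force: [-0.0, 0.0, 0.8]
finger_gap: 0.0085
```

```bash
python3 -c "
from h import *
m()"
```

```text
t 7.80 turned 109.6 deg 1.913 R 38.8 bear 137.5 z 0.1490 Ft [ 0.0245 -0.0058 -0.8171] Tt [ 0.0621 -0.0143 -0.1554] M 0.156 tau1,7 [ 0.6767 -7.0923 -0.0195  0.3301] gap 0.0085 q [-0.7514  0.3261  0.1538]
```

>>> arm_command(steps=[0,0,3,-0.1,2.1,0,255,0,0,3,-0.1,2.1,0,255])

```text
time_s: 7.97
position: [0.5011, 0.206, 0.149]
ee_rot: [0.4, 0.917, -0.003, -0.004]
wrist_force: [-1.0, -0.5, 1.5]
finger_gap: 0.0082
```

```bash
python3 -c "
from h import *
m()"
```

```text
t 7.97 turned 115.4 deg 2.013 R 38.9 bear 131.8 z 0.1490 Ft [ 0.3307 -1.0836 -1.4458] Tt [ 0.1865 -0.0279 -0.2242] M 0.266 tau1,7 [ 0.6481 -6.8845 -0.0727  0.2182] gap 0.0082 q [-0.727   0.3178  0.0585]
```

>>> arm_command(steps=[0,0,3,-0.1,2.1,0,255,0,0,3,-0.1,2.1,0,255])

```text
time_s: 8.13
position: [0.5039, 0.2085, 0.149]
ee_rot: [0.445, 0.895, -0.004, -0.004]
wrist_force: [-0.1, -0.8, 2.4]
finger_gap: 0.0083
```

```bash
python3 -c "
from h import *
m()"
```

```text
t 8.13 turned 121.1 deg 2.113 R 39.1 bear 126.3 z 0.1490 Ft [-0.5689 -0.6145 -2.385 ] Tt [ 0.1019 -0.0469 -0.3288] M 0.353 tau1,7 [ 0.764  -6.6347 -0.1099  0.1334] gap 0.0083 q [-0.7028  0.3099 -0.0355]
```

The measured moment rises from 0.156 to 0.27 to 0.35 N m, so binding began near 1.95 rad. I'll go on carefully to about 0.35 rad of bite.

>>> arm_command(steps=[0,0,3,-0.1,2.1,0,255,0,0,3,-0.1,2.1,0,255])

```text
time_s: 8.3
position: [0.5069, 0.2107, 0.149]
ee_rot: [0.489, 0.872, -0.005, -0.005]
wrist_force: [-0.8, -0.7, 0.7]
finger_gap: 0.0079
```

```bash
python3 -c "
from h import *
m()"
```

```text
t 8.30 turned 126.8 deg 2.212 R 39.2 bear 120.8 z 0.1490 Ft [-0.1631 -1.0654 -0.638 ] Tt [ 0.1346 -0.0683 -0.3962] M 0.438 tau1,7 [ 0.8043 -6.4224 -0.1444  0.0561] gap 0.0079 q [-0.6789  0.3023 -0.1284]
```

>>> arm_command(steps=[0,0,3,-0.1,2.1,0,255])

```text
time_s: 8.38
position: [0.5086, 0.2117, 0.149]
ee_rot: [0.51, 0.86, -0.006, -0.005]
wrist_force: [0.3, -1.0, 1.1]
finger_gap: 0.0084
```

```bash
python3 -c "
from h import *
m()"
```

```text
t 8.38 turned 129.6 deg 2.262 R 39.3 bear 118.0 z 0.1490 Ft [-1.0164 -0.2529 -1.1463] Tt [ 0.0688 -0.1116 -0.459 ] M 0.469 tau1,7 [ 0.8236 -6.3147 -0.1605  0.0174] gap 0.0084 q [-0.667   0.2985 -0.1743]
```

>>> arm_command(steps=[0,0,2.5,-0.1,1.7,0,255,0,0,0,0,0,0,255,0,0,0,0,0,0,255,0,0,0,0,0,0,255,0,0,0,0,0,0,255])

```text
time_s: 8.8
position: [0.5099, 0.2125, 0.149]
ee_rot: [0.522, 0.853, -0.006, -0.005]
wrist_force: [-0.1, -0.6, 1.0]
finger_gap: 0.0086
```

```bash
python3 -c "
from h import *
m()
snap('side','s3');snap('top','t3')
crop('s3',150,170,270,290,'s3c',5)"
```

```text
t 8.80 turned 131.2 deg 2.289 R 39.3 bear 115.7 z 0.1490 Ft [-0.5032 -0.4084 -0.9797] Tt [-0.0326 -0.0545 -0.213 ] M 0.229 tau1,7 [ 0.1214 -6.2501 -0.1241 -0.2132] gap 0.0086 q [-0.6596  0.2969 -0.2004]
```

>>> arm_command(steps=[0,0,0,0,0,0,200,0,0,0,0,0,0,100,0,0,0,0,0,0,0,0,0,0,0,0,0,0,0,0,0,0,0,0,0,0,0,0,0,0,0,0])

```text
time_s: 9.4
position: [0.5096, 0.2117, 0.1481]
ee_rot: [0.523, 0.852, -0.007, -0.006]
wrist_force: [-0.1, 0.0, 0.8]
finger_gap: 0.0775
```

```bash
python3 -c "
from h import *
m()"
```

```text
t 9.40 turned 131.3 deg 2.292 R 38.9 bear 116.7 z 0.1481 Ft [ 0.063  -0.063  -0.8369] Tt [-0.0883 -0.0523  0.0183] M -0.016 tau1,7 [-0.0014 -6.5128 -0.019   0.0004] gap 0.0775 q [-0.6587  0.2958 -0.2012]
```

The torque at release corresponded to about 0.33 rad of bite. I'll lift clear and head for the marker.

>>> arm_command(steps=[0,0,0,0,0,-20,0,0,0,0,0,0,-30,0,0,0,0,0,0,-30,0,0,0,0,0,0,-10,0])

```text
time_s: 9.73
position: [0.5082, 0.2103, 0.2366]
ee_rot: [0.523, 0.852, -0.012, -0.01]
wrist_force: [0.6, 0.9, 1.5]
finger_gap: 0.0853
```

```bash
python3 -c "
from h import *
to([.4249,-.0665,.2],64.5)"
```

```text
t 9.7333 p [0.5082 0.2103 0.2366] xang 116.89673482196095 zax [-0.0285 -0.0098 -0.9995] F [0.62   0.9232 1.5   ] T [ 0.111  -0.0181  0.0083] gap 0.08526809168373899 q [ 0.0595  0.4079 -0.68    1.4514  0.2482  1.4014 -0.1597]
shift mm [-209.3165 -198.322    41.6924]
turn deg [-1.6998  0.5581 52.3963]
```

>>> arm_command(steps=[-0.2,0,6.5,-26,-25,4,100,-0.2,0,6.5,-28.7,-22,4,100,-0.2,0,6.5,-31,-18.5,4,100,-0.2,0,6.5,-33,-15,4,100,-0.2,0,6.5,-34,-11,4,100,-0.2,0,6.5,-35,-7,4,100,-0.2,0,6.5,-36,-3,4,100,-0.2,0,6.5,-36,1,4,100,0,0,0,0,0,0,100])

```text
time_s: 10.48
position: [0.419, -0.0688, 0.2084]
ee_rot: [0.854, 0.521, 0.005, 0.003]
wrist_force: [0.3, 0.1, -0.0]
finger_gap: 0.0521
```

```bash
python3 -c "
from h import *
to([.4249,-.0665,.11],64.5)
snap('side','s4');snap('top','t4')
crop('s4',270,170,370,270,'s4c',6);crop('s4',150,200,270,290,'s4b',6);crop('t4',140,165,240,250,'t4b',7);crop('t4',240,220,340,295,'t4c',8)"
```

```text
t 10.4833 p [ 0.419  -0.0688  0.2084] xang 62.78941531223126 zax [ 0.0128  0.     -0.9999] F [ 0.2987  0.0848 -0.0004] T [-0.0224  0.0817 -0.0487] gap 0.052094412239279395 q [ 0.5084  0.0792 -0.4067  1.8605  0.0322  1.1958 -0.3836]
shift mm [ 4.2063  3.0481 98.5073]
turn deg [ 0.6555 -0.326  -1.7125]
```

View pics/s4c.png

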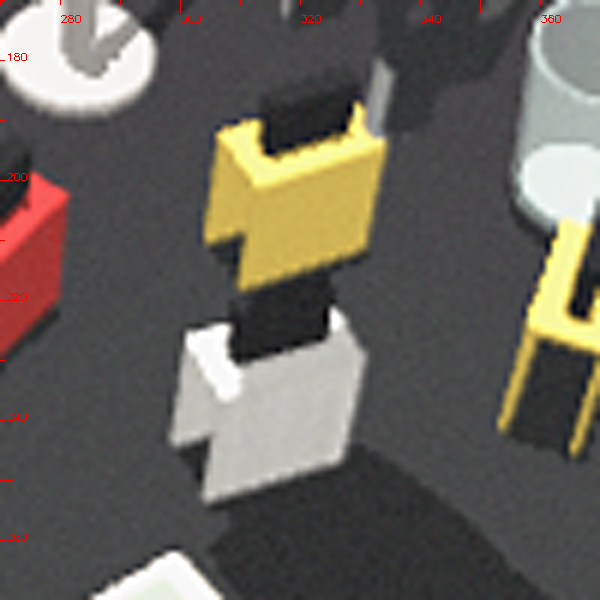

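View pics/s4b.png

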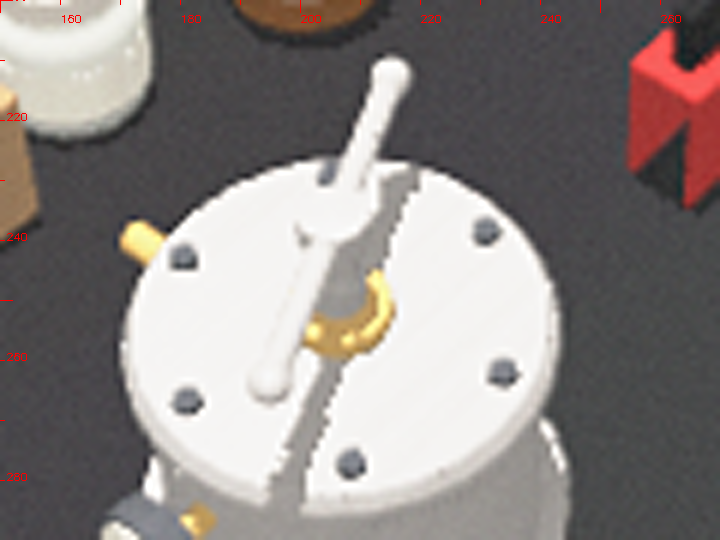

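View pics/t4b.png

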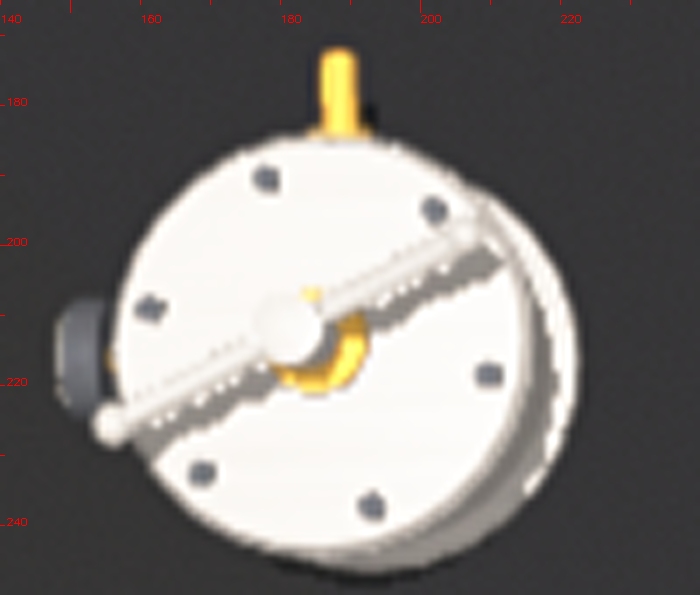

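View pics/t4c.png

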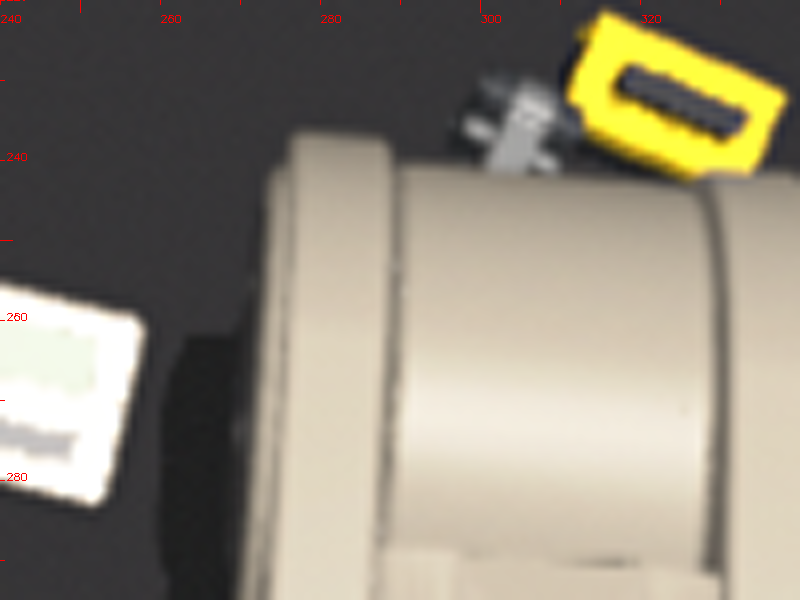

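The marker still stands where it was, with its crown corner near side (307,236), and the open fingers are above it. The bar's balls are now at top (154.5,226) and (206,198.5).

```bash
python3 -c "
from h import *
a=atz('top0',154.5,226,.165);b=atz('top0',206.3,198.3,.165)
a2=atz('side0',193.5,263.5,.165);b2=atz('side0',215,213,.165)
for A,B in((a,b),(a2,b2)):
  d=A-B; g=np.degrees(np.arctan2(d[1],d[0])); print(A,B,np.linalg.norm(d),g,'turned',np.radians((-111.8-g)%360))
# fin: check in side view
for z,p in((.094,(.4249,-.0665)),):
  for s in(-1,1):
    c=np.radians(64.5); q=np.array([p[0]+s*.02*np.cos(c),p[1]+s*.02*np.sin(c),z]); print(proj('side0',q),proj('top0',q), proj('side0',[q[0],q[1],.064]))
"; python3 -c "
from h import *
crop('side0',295,212,340,257,'c7',13)"
```

```text
[0.4952 0.236  0.165 ] [0.5582 0.1175 0.165 ] 0.13410306245653547 117.97819351825723 turned 2.2727992810013045
[0.4992 0.2349 0.165 ] [0.5581 0.1192 0.165 ] 0.1297536660997511 116.98069370291334 turned 2.290208937067091
(np.float64(325.3181454764626), np.float64(216.06336283490484)) (np.float64(293.327231203231), np.float64(259.5701391116039)) (np.float64(323.5992733887179), np.float64(224.7244313891909))
(np.float64(309.5172860335971), np.float64(221.12415094896426)) (np.float64(278.2297898580591), np.float64(252.40990075160062)) (np.float64(308.0985445687794), np.float64(229.77675238079587))
```

View pics/c7.png

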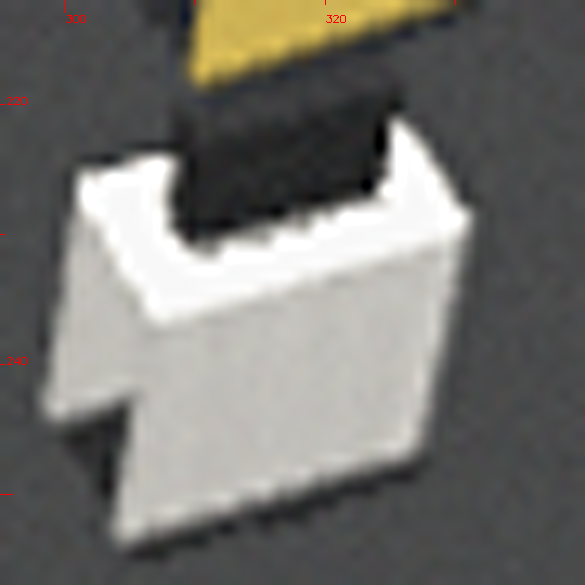

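The bar turned about 2.28 rad by vision, against 2.29 by the tool, and the marker pose projects correctly. Now I'll descend.

>>> arm_command(steps=[0.6,-0.3,-1.7,4.2,3,25,100,0,0,0,0,0,30,100,0,0,0,0,0,25,100,0,0,0,0,0,18,100,0,0,0,0,0,0,100])

```text
time_s: 11.0
position: [0.4343, -0.0514, 0.1123]
ee_rot: [0.838, 0.545, 0.009, 0.002]
wrist_force: [-0.7, 0.7, -0.6]
finger_gap: 0.0517
```

```bash
python3 -c "
from h import *
to([.4249,-.0665,.068],64.5)"
```

```text
t 11.0 p [ 0.4343 -0.0514  0.1123] xang 66.12215677566422 zax [ 0.0175  0.0076 -0.9998] F [-0.6617  0.6982 -0.62  ] T [ 0.0202  0.104  -0.0246] gap 0.05170134709947935 q [ 0.463   0.2122 -0.4286  1.9773  0.0971  0.9557 -0.4286]
shift mm [-18.2516  -3.0868  43.9663]
turn deg [ 0.7308 -0.8166  1.6169]
```

>>> arm_command(steps=[0.7,-0.8,1.6,-18,-3,0,100,0,0,0,0,0,0,100])

```text
time_s: 11.17
position: [0.4244, -0.0642, 0.1123]
ee_rot: [0.844, 0.536, -0.0, -0.001]
wrist_force: [-0.4, -0.2, 0.1]
finger_gap: 0.0517
```

```bash
python3 -c "
from h import *
to([.4249,-.0665,.068],64.5)"
```

```text
t 11.1667 p [ 0.4244 -0.0642  0.1123] xang 64.85010777089555 zax [-0.0015  0.0015 -1.    ] F [-0.4045 -0.2138  0.0964] T [-0.0583 -0.0029 -0.003 ] gap 0.051692592834144395 q [ 0.4771  0.2078 -0.4151  1.9811  0.0991  0.9739 -0.425 ]
shift mm [-1.9446  1.5074 44.2761]
turn deg [-0.1159 -0.0393  0.3501]
```

>>> arm_command(steps=[0,0,0.3,-2,1.5,14,100,0,0,0,0,0,15,100,0,0,0,0,0,12,100,0,0,0,0,0,0,100], grip_force=60)

```text
time_s: 11.5
position: [0.4317, -0.0664, 0.0767]
ee_rot: [0.845, 0.534, 0.005, 0.004]
wrist_force: [-0.4, -1.1, -0.6]
finger_gap: 0.0517
```

```bash
python3 -c "
from h import *
to([.4249,-.0665,.068],64.5)
snap('side','s5');crop('s5',270,170,370,270,'s5c',6)"
```

```text
t 11.5 p [ 0.4317 -0.0664  0.0767] xang 64.59452445472854 zax [ 0.0128 -0.0006 -0.9999] F [-0.3679 -1.0711 -0.6046] T [ 0.002  -0.0101  0.0213] gap 0.051749953839018405 q [ 0.4636  0.2643 -0.4054  2.0177  0.1346  0.8718 -0.4582]
shift mm [-3.0535 -6.2392  8.5638]
turn deg [ 0.6765 -0.2839  0.0929]
```

View pics/s5c.png

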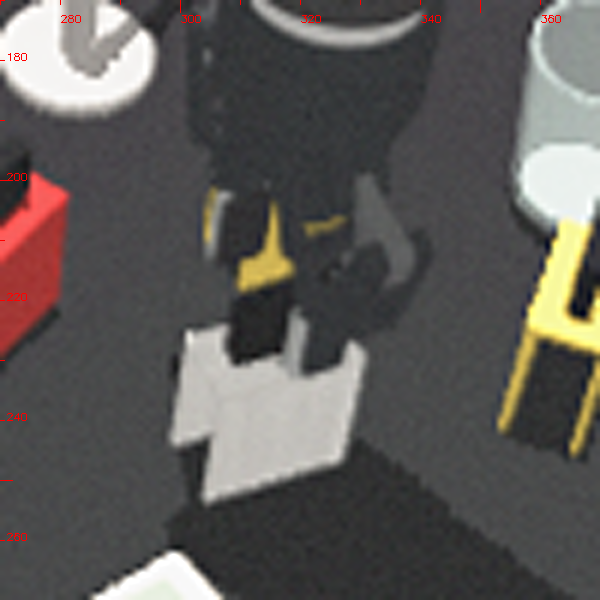

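The fingers straddle the fin, with the near finger at (320,228), and the marker is undisturbed. I'll correct the sideways drift, go down the rest and close.

>>> arm_command(steps=[0.6,-0.3,0,-3,-6.2,4,100,0,0,0,0,0,3,100,0,0,0,0,0,0,100])

```text
time_s: 11.8
position: [0.4286, -0.0664, 0.0738]
ee_rot: [0.845, 0.535, 0.003, 0.003]
wrist_force: [0.2, 0.7, 0.7]
finger_gap: 0.052
```

```bash
python3 -c "
from h import *
to([.4249,-.0665,.068],64.5)"
```

```text
t 11.8 p [ 0.4286 -0.0664  0.0738] xang 64.63481016020972 zax [ 0.0093 -0.0023 -1.    ] F [0.1614 0.7222 0.7221] T [-0.005  -0.0057 -0.0331] gap 0.05195032246893757 q [ 0.4622  0.2651 -0.4049  2.0254  0.138   0.8668 -0.4613]
shift mm [-1.7411 -3.3632  5.7631]
turn deg [ 0.5365 -0.107   0.1343]
```

>>> arm_command(steps=[0.6,0,0,-2,-4,4,100,0.2,0,0,-1,-2,3,100,0,0,0,0,0,0,100])

```text
time_s: 12.05
position: [0.4225, -0.0666, 0.0676]
ee_rot: [0.845, 0.535, 0.0, -0.002]
wrist_force: [0.4, 0.2, -0.0]
finger_gap: 0.0517
```

```bash
python3 -c "
from h import *
to([.4249,-.0665,.068],64.5)"
```

```text
t 12.05 p [ 0.4225 -0.0666  0.0676] xang 64.64384120259112 zax [-0.0016  0.0034 -1.    ] F [ 0.4252  0.1906 -0.032 ] T [0.0389 0.0214 0.0774] gap 0.05169360273495734 q [ 0.467   0.2717 -0.4039  2.0364  0.1352  0.8608 -0.4548]
shift mm [ 1.153   2.1243 -0.3908]
turn deg [-0.1656 -0.1354  0.144 ]
```

>>> arm_command(steps=[0,0,0,1,2,-1,120,0,0,0,0,0,0,255,0,0,0,0,0,0,255,0,0,0,0,0,0,255,0,0,0,0,0,0,255,0,0,0,0,0,0,255])

```text
time_s: 12.55
position: [0.4249, -0.0667, 0.0688]
ee_rot: [0.845, 0.535, 0.0, -0.002]
wrist_force: [0.8, -0.1, -0.5]
finger_gap: 0.0087
```

```bash
python3 -c "
from h import *
to([.4249,-.0665,.068],64.5)
snap('side','s6');crop('s6',270,170,370,270,'s6c',6)"
```

```text
t 12.55 p [ 0.4249 -0.0667  0.0688] xang 64.62575643969615 zax [-0.0019  0.0035 -1.    ] F [ 0.8177 -0.1223 -0.5334] T [ 0.0184 -0.0231  0.0413] gap 0.008662595820794677 q [ 0.4656  0.2745 -0.4037  2.029   0.1359  0.8659 -0.456 ]
shift mm [ 0.1774 -0.0862  0.7768]
turn deg [-0.1821 -0.1328  0.126 ]
```

View pics/s6c.png

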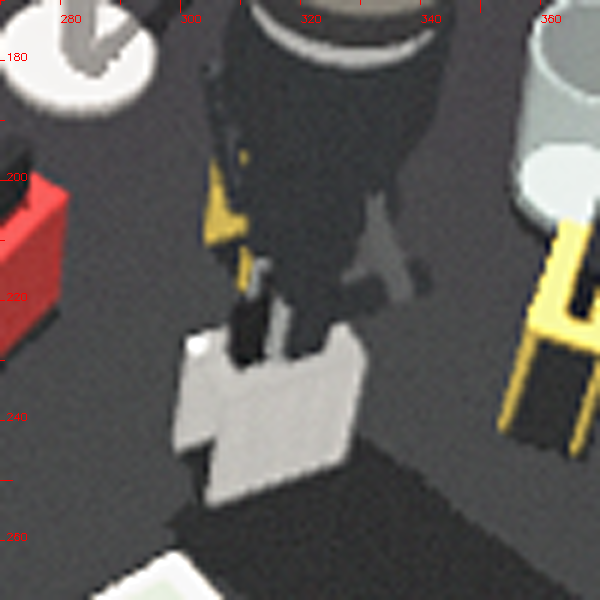

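The fin is gripped: the gap is 8.7 mm, the same as on the 10 mm bar. I'll lift straight up.

>>> arm_command(steps=[0,0,0,0,0,-12,255,0,0,0,0,0,-25,255,0,0,0,0,0,-35,255,0,0,0,0,0,-35,255,0,0,0,0,0,-35,255,0,0,0,0,0,-25,255,0,0,0,0,0,-10,255,0,0,0,0,0,0,255])

```text
time_s: 13.27
position: [0.4223, -0.0667, 0.2511]
ee_rot: [0.845, 0.535, -0.003, -0.005]
wrist_force: [0.5, 0.0, -1.3]
finger_gap: 0.0089
```

```bash
python3 -c "
from h import *
to([.6207,-.296,.25],93.6)"
```

```text
t 13.2667 p [ 0.4223 -0.0667  0.2511] xang 64.717581755297 zax [-0.0099  0.0055 -0.9999] F [ 0.5269  0.034  -1.3383] T [ 0.0176 -0.0465 -0.0017] gap 0.008867681719152242 q [ 0.5145  0.0749 -0.4181  1.7579  0.0266  1.3257 -0.3505]
shift mm [-122.6477  277.2887   -2.1875]
turn deg [ -0.6249  -0.2068 -28.8819]
```

>>> arm_command(steps=[0,0,-2.9,-12,27.5,0,255,0,0,-2.9,-13.6,27,0,255,0,0,-2.9,-15,26.2,0,255,0,0,-2.9,-16.3,25.4,0,255,0,0,-2.9,-17.6,24.6,0,255,0,0,-2.9,-18.8,23.7,0,255,0,0,-2.9,-20,22.7,0,255,0,0,-2.9,-21,21.7,0,255,0,0,-2.9,-22.2,20.5,0,255,0,0,-2.9,-11,10,0,255,0,0,0,0,0,0,255])

```text
time_s: 14.18
position: [0.6151, -0.2856, 0.2284]
ee_rot: [0.671, 0.741, -0.007, -0.015]
wrist_force: [-0.2, -0.0, -1.3]
finger_gap: 0.0086
```

```bash
python3 -c "
from h import *
to([.6207,-.296,.25],93.6)"
```

```text
t 14.1833 p [ 0.6151 -0.2856  0.2284] xang 95.61712411919132 zax [-0.0311  0.0098 -0.9995] F [-0.1667 -0.05   -1.3176] T [-0.0536 -0.0554  0.0479] gap 0.008619249226165224 q [ 0.6002  0.645  -0.3743  1.0443  0.2215  1.5211  0.3757]
shift mm [-10.6196   3.9065 -21.9032]
turn deg [-1.7293 -0.7037  2.0279]
```

>>> arm_command(steps=[-1.7,-0.7,2,-10.6,4,-10,255,0,0,0,0,0,0,255,0,0,0,0,0,0,255])

```text
time_s: 14.43
position: [0.6189, -0.2951, 0.2333]
ee_rot: [0.686, 0.727, -0.001, -0.004]
wrist_force: [0.0, 0.2, -1.6]
finger_gap: 0.009
```

```bash
python3 -c "
from h import *
to([.6207,-.296,.235],93.6)
snap('side','s7');crop('s7',250,60,370,180,'s7c',5);snap('top','t7');crop('t7',310,130,440,220,'t7c',6)"
```

```text
t 14.4333 p [ 0.6189 -0.2951  0.2333] xang 93.34168391464877 zax [-0.0062  0.004  -1.    ] F [ 0.0182  0.2461 -1.5831] T [ 0.0123 -0.0374  0.016 ] gap 0.008988388946320258 q [ 0.6099  0.6389 -0.3677  1.0405  0.2146  1.5038  0.3521]
shift mm [-0.9621  1.7043 -1.6683]
turn deg [-0.3379 -0.25   -0.2576]
```

View pics/s7c.png

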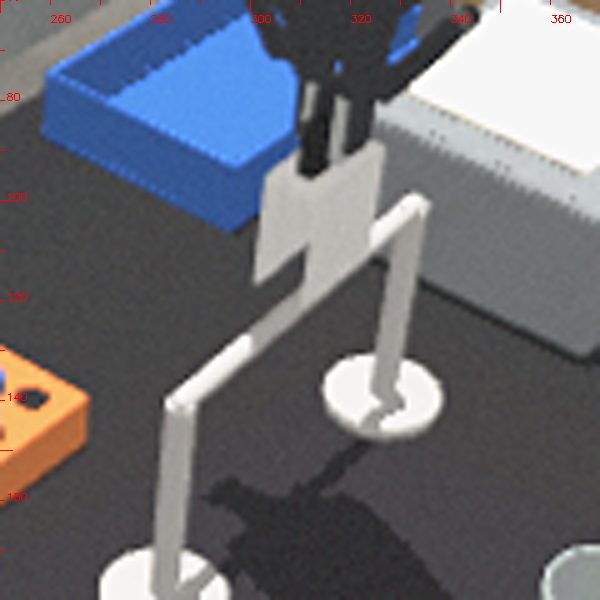

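View pics/t7c.png

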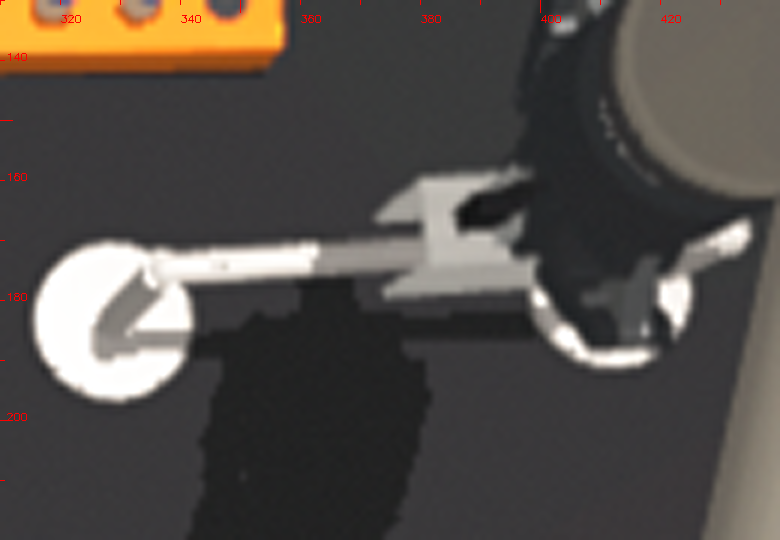

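```bash
python3 -c "
from h import *
crop('t7',355,150,415,190,'t7d',13);crop('s7',290,80,340,130,'s7d',12)
for f,p in(('t7',(371.7,167)),('t7',(373.8,179.3)),('s7',(300.8,117)),('s7',(311,121.5))): print(f,atz(f,*p,.1645))
for y in(-.266,-.296,-.326): print(y,'rail x', .614+(y+.188)/(-.404+.188)*(.0137))
p=r.observe()['position'];R=Rn.from_quat(r.observe()['ee_rot']).as_matrix()
f=p+R@np.array([0,0,.0688])
for sx in(-1,1):
  for sy in(-1,1):
    q=f+R@np.array([sx*.03,sy*.016,0]);print(sx,sy,q,'top',proj('t7',q),'side',proj('s7',q))
"
```

```text
t7 [ 0.6275 -0.2632  0.1645]
t7 [ 0.5989 -0.2667  0.1645]
s7 [ 0.6282 -0.26    0.1645]
s7 [ 0.5979 -0.2626  0.1645]
-0.266 rail x 0.6189472222222222
-0.296 rail x 0.62085
-0.326 rail x 0.6227527777777778
-1 -1 [ 0.6046 -0.3264  0.1658] top (np.float64(400.1972754798057), np.float64(176.47216209565036)) side (np.float64(323.65824233269444), np.float64(109.03629768108861))
-1 1 [ 0.6366 -0.3245  0.1657] top (np.float64(398.62082486925533), np.float64(162.75590015425126)) side (np.float64(313.2796355300666), np.float64(104.44404220261286))
1 -1 [ 0.6011 -0.2665  0.166 ] top (np.float64(373.82158613426526), np.float64(178.2304408038547)) side (np.float64(310.9598551877386), np.float64(119.82207000575804))
1 1 [ 0.6331 -0.2646  0.1658] top (np.float64(372.3711383208654), np.float64(164.5230020613892)) side (np.float64(300.4330929360412), np.float64(114.97734867039476))
```

View pics/t7d.png

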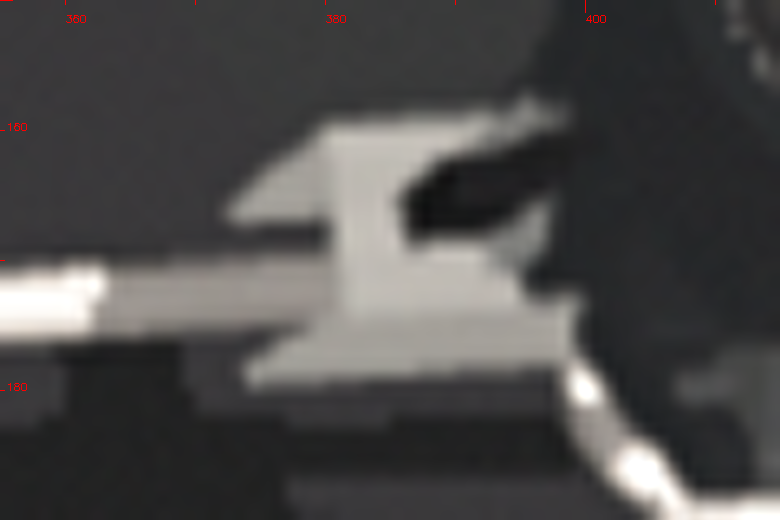

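View pics/s7d.png

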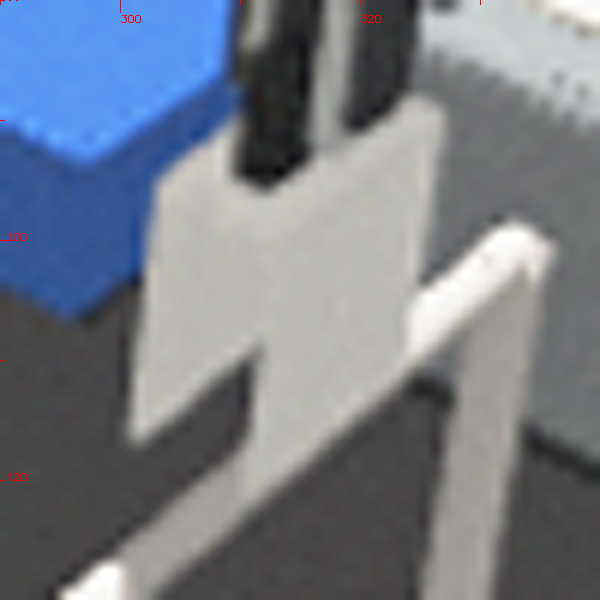

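By vision the marker sits about 4–6 mm to the robot's side of the rail line, against 2 mm by the tool, and it's aligned in yaw. I'll shift +4.5 mm and lower in stages.

>>> arm_command(steps=[-0.3,-0.2,-0.2,-1,4.5,0,255,0,0,0,0,0,6,255,0,0,0,0,0,6,255,0,0,0,0,0,0,255])

```text
time_s: 14.87
position: [0.6241, -0.2937, 0.2243]
ee_rot: [0.684, 0.73, 0.001, 0.002]
wrist_force: [-0.5, 0.7, -1.0]
finger_gap: 0.009
```

```bash
python3 -c "
from h import *
to([.6230,-.296,.215],93.6)
snap('side','s8');crop('s8',270,70,350,150,'s8c',7);snap('top','t8');crop('t8',345,145,415,190,'t8c',11)"
```

```text
t 14.8667 p [ 0.6241 -0.2937  0.2243] xang 93.73927173876565 zax [ 0.0043 -0.0021 -1.    ] F [-0.4725  0.7325 -0.969 ] T [-0.0091  0.0223  0.0307] gap 0.009031705300687733 q [ 0.6072  0.6408 -0.3691  1.0597  0.2192  1.4717  0.3507]
shift mm [-2.1748 -1.2875  9.314 ]
turn deg [0.2366 0.1329 0.1395]
```

View pics/s8c.png

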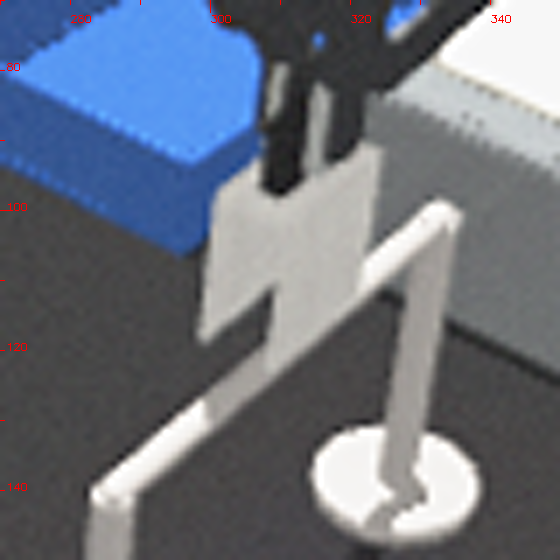

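View pics/t8c.png

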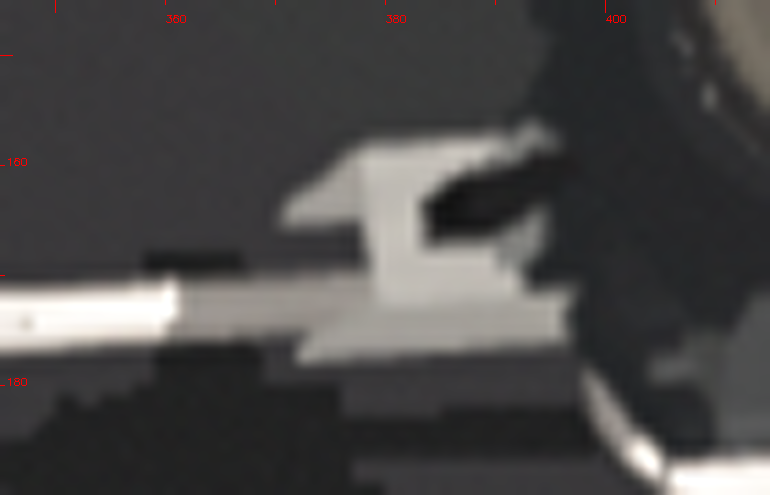

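```bash
python3 -c "
from h import *
for z in(.1555,.152):
  for f,p in(('t8',(370.3,165.4)),('t8',(372.3,177.9)),('s8',(298.3,118.9)),('s8',(308,123))): print(z,f,atz(f,*p,z))
# free triangulation
print(tri('t8',(370.3,165.4),'s8',(298.3,118.9)),tri('t8',(372.3,177.9),'s8',(308,123)))
print(.614+(-.26+.188)/(-.404+.188)*(.0137))"
```

```text
0.1555 t8 [ 0.6331 -0.2625  0.1555]
0.1555 t8 [ 0.6036 -0.2658  0.1555]
0.1555 s8 [ 0.6347 -0.2594  0.1555]
0.1555 s8 [ 0.6062 -0.2626  0.1555]
0.152 t8 [ 0.6338 -0.2634  0.152 ]
0.152 t8 [ 0.6042 -0.2667  0.152 ]
0.152 s8 [ 0.6373 -0.2633  0.152 ]
0.152 s8 [ 0.6087 -0.2666  0.152 ]
(array([ 0.6347, -0.2621,  0.1537]), np.float64(0.003023058938944856)) (array([ 0.6055, -0.2651,  0.1542]), np.float64(0.0038129559492106864))
0.6185666666666667
```

By vision the marker is now centred on the rail line to about 1 mm (0.619–0.620 against 0.6186). I'll lower it.

>>> arm_command(steps=[0.1,0,0,-1,0,8,255,0,0,0,0,0,8,255,0,0,0,0,0,8,255,0,0,0,0,0,0,255])

```text
time_s: 15.3
position: [0.6247, -0.2952, 0.1991]
ee_rot: [0.684, 0.73, 0.0, 0.002]
wrist_force: [-0.4, 0.4, -2.1]
finger_gap: 0.0092
```

```bash
python3 -c "
from h import *
to([.6235,-.296,.165],93.6)"
```

```text
t 15.3 p [ 0.6247 -0.2952  0.1991] xang 93.72134033334828 zax [ 0.004 -0.003 -1.   ] F [-0.3854  0.3762 -2.1497] T [-0.0054  0.0471 -0.0324] gap 0.009171636186357236 q [ 0.6113  0.6524 -0.3671  1.1021  0.2239  1.419   0.3464]
shift mm [-0.5959 -1.4201 34.1218]
turn deg [0.2168 0.1847 0.1217]
```

Feet are now below the rail's top (about 0.129), with no contact force.

>>> arm_command(steps=[0.2,0.2,0,-0.5,-1.5,8,255,0,0,0,0,0,9,255,0,0,0,0,0,9,255,0,0,0,0,0,5,255,0,0,0,0,0,0,255])

```text
time_s: 15.72
position: [0.6222, -0.296, 0.1629]
ee_rot: [0.684, 0.73, -0.0, -0.002]
wrist_force: [0.2, -0.6, -0.5]
finger_gap: 0.0089
```

```bash
python3 -c "
from h import *
to([.6235,-.296,.157],93.6)
snap('side','s9');crop('s9',270,70,350,150,'s9c',7);snap('top','t9');crop('t9',345,145,415,190,'t9c',11)"
```

```text
t 15.7167 p [ 0.6222 -0.296   0.1629] xang 93.69373991824942 zax [-0.0029  0.0017 -1.    ] F [ 0.1654 -0.5523 -0.4575] T [ 0.0257  0.0137 -0.0299] gap 0.00893310221779421 q [ 0.6182  0.6724 -0.3643  1.158   0.2286  1.353   0.3418]
shift mm [-0.062   1.3553  5.9108]
turn deg [-0.1603 -0.1075  0.0939]
```

View pics/s9c.png

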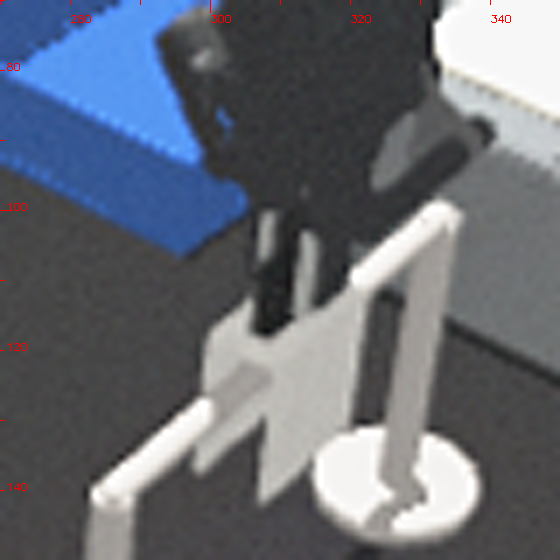

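View pics/t9c.png

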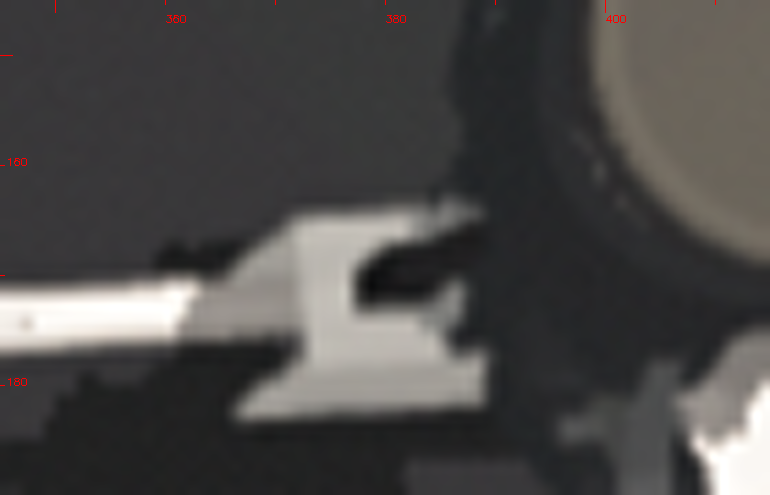

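The legs straddle the rail: side (298,137) behind it and (307,141) in front. I'll lower the last millimetres.

>>> arm_command(steps=[0,0,0,0,1.2,3,255,0,0,0,0,0,3,255,0,0,0,0,0,1,255,0,0,0,0,0,0,255])

```text
time_s: 16.15
position: [0.6254, -0.2963, 0.1586]
ee_rot: [0.684, 0.73, 0.001, 0.001]
wrist_force: [0.4, 0.3, 0.1]
finger_gap: 0.0091
```

```bash
python3 -c "
from h import *
to([.6235,-.296,.155],93.6)"
```

```text
t 16.15 p [ 0.6254 -0.2963  0.1586] xang 93.69543582960692 zax [ 0.0026 -0.0003 -1.    ] F [0.4269 0.2881 0.1468] T [0.0258 0.0163 0.0155] gap 0.009141503841269633 q [ 0.6167  0.677  -0.3639  1.161   0.2305  1.3399  0.3395]
shift mm [ 0.4439 -1.8877  3.5812]
turn deg [0.1451 0.0258 0.0955]
```

>>> arm_command(steps=[0,0,0,0,-2,2.5,255,0,0,0,0,0,2,255,0,0,0,0,0,0,255])

```text
time_s: 16.4
position: [0.6238, -0.2966, 0.155]
ee_rot: [0.684, 0.73, 0.001, 0.002]
wrist_force: [-0.3, -0.1, 0.3]
finger_gap: 0.009
```

```bash
python3 -c "
from h import *
to([.6235,-.296,.155],93.6)"
```

```text
t 16.4 p [ 0.6238 -0.2966  0.155 ] xang 93.69580024741511 zax [ 0.0044 -0.0012 -1.    ] F [-0.2771 -0.0586  0.2769] T [-0.022   0.0278 -0.02  ] gap 0.008971441777256532 q [ 0.6198  0.6747 -0.3641  1.1741  0.231   1.3273  0.3395]
shift mm [ 0.6552 -0.2847 -0.0092]
turn deg [0.247  0.0867 0.096 ]
```

>>> arm_command(steps=[0,0,0,0,0,2,255,0,0,0,0,0,2,255,0,0,0,0,0,0,255])

```text
time_s: 16.65
position: [0.624, -0.2967, 0.1556]
ee_rot: [0.684, 0.729, 0.001, 0.003]
wrist_force: [0.5, -0.6, -1.5]
finger_gap: 0.0089
```

```bash
python3 -c "
from h import *
to([.6235,-.296,.155],93.6)
snap('side','s10');crop('s10',270,70,350,150,'s10c',7)"
```

```text
t 16.65 p [ 0.624  -0.2967  0.1556] xang 93.66753466810286 zax [ 0.007  -0.0026 -1.    ] F [ 0.4572 -0.575  -1.5305] T [-0.0208  0.0343 -0.0493] gap 0.008890389143187245 q [ 0.6203  0.6725 -0.3643  1.1765  0.231   1.3242  0.3388]
shift mm [ 0.7675 -0.463   0.5508]
turn deg [0.3931 0.1729 0.0681]
```

View pics/s10c.png

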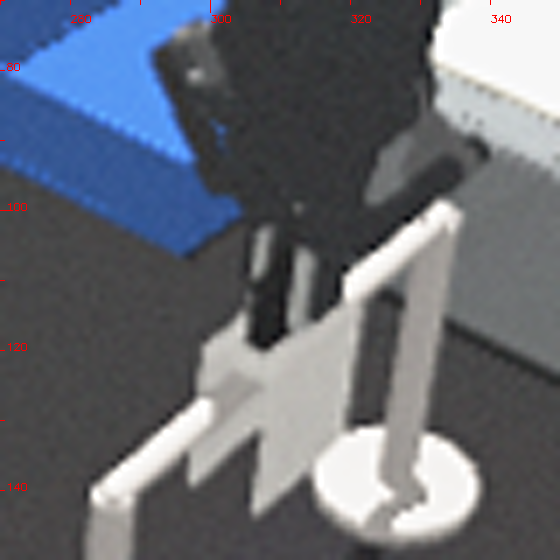

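The descent has stopped at z 0.155, where contact was expected (0.1548). I'll open and check before leaving.

>>> arm_command(steps=[0,0,0,0,0,0,200,0,0,0,0,0,0,100,0,0,0,0,0,0,60,0,0,0,0,0,0,60,0,0,0,0,0,0,60,0,0,0,0,0,0,60])

```text
time_s: 17.2
position: [0.6245, -0.297, 0.1546]
ee_rot: [0.684, 0.729, 0.002, 0.004]
wrist_force: [0.4, -0.9, 0.6]
finger_gap: 0.0652
```

```bash
python3 -c "
from h import *
to([.6235,-.296,.155],93.6)
snap('side','s11');crop('s11',270,70,350,150,'s11c',7);snap('top','t11');crop('t11',345,145,415,190,'t11c',11)"
```

```text
t 17.2 p [ 0.6245 -0.297   0.1546] xang 93.66771794537426 zax [ 0.0078 -0.0028 -1.    ] F [ 0.3908 -0.8601  0.6283] T [-0.0164  0.0181 -0.0462] gap 0.06520800693962424 q [ 0.6202  0.6737 -0.3641  1.1769  0.2314  1.3218  0.3387]
shift mm [ 1.0339 -0.9768 -0.439 ]
turn deg [0.436  0.188  0.0684]
```

View pics/s11c.png

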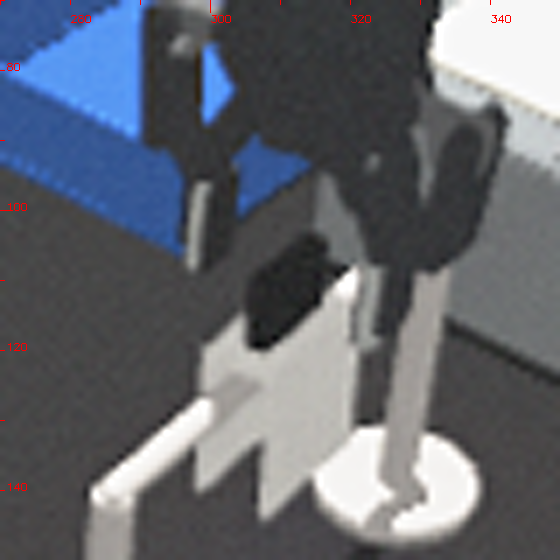

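View pics/t11c.png

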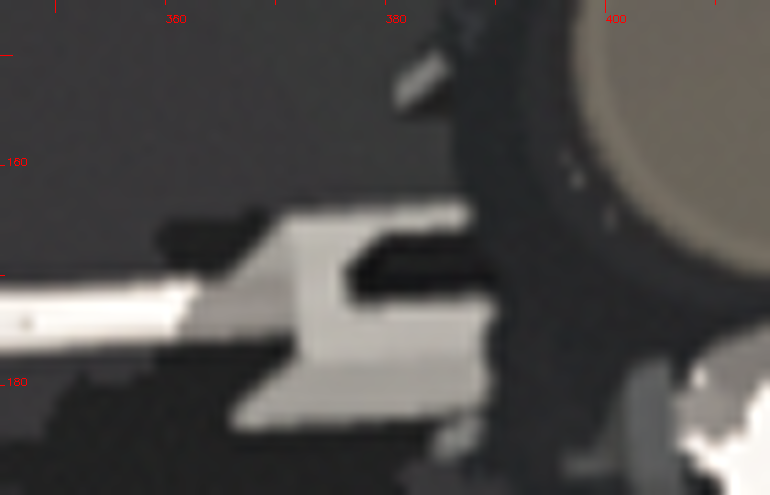

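The marker hangs over the rail upright and released, with the fingers clear on both sides. I'll lift away slowly.

>>> arm_command(steps=[0,0,0,0,0,-6,60,0,0,0,0,0,-10,60,0,0,0,0,0,-20,60,0,0,0,0,0,-30,60,0,0,0,0,0,-30,60,0,0,0,0,0,-15,60,0,0,0,0,0,0,60,0,0,0,0,0,0,60])

```text
time_s: 17.97
position: [0.6232, -0.2963, 0.2743]
ee_rot: [0.684, 0.729, 0.002, 0.004]
wrist_force: [0.7, 0.5, -0.5]
finger_gap: 0.0654
```

>>> arm_command(steps=[0,0,0,20,-30,0,60,0,0,0,20,-30,0,60,0,0,0,20,-30,0,60,0,0,0,20,-30,0,60,0,0,0,0,0,0,60,0,0,0,0,0,0,60,0,0,0,0,0,0,60])

```text
time_s: 18.55
position: [0.4862, -0.2185, 0.2552]
ee_rot: [0.684, 0.729, -0.002, -0.009]
wrist_force: [-0.3, 0.2, -0.3]
finger_gap: 0.0652
```

```bash
python3 -c "
from h import *
st()
snap('side','s12');crop('s12',270,70,350,150,'s12c',7);snap('top','t12');crop('t12',345,145,415,190,'t12c',11);crop('t12',0,0,512,384,'t12g',1);crop('t12',140,165,240,250,'t12b',7)"
```

```text
t 18.55 p [ 0.4862 -0.2185  0.2552] xang 93.63087963059546 zax [-0.0169  0.0096 -0.9998] F [-0.2793  0.1511 -0.3174] T [ 0.0431 -0.04   -0.0008] gap 0.06523030531645958 q [ 0.7091  0.3087 -0.418   1.4822  0.1214  1.3963  0.3486]
```

View pics/s12c.png

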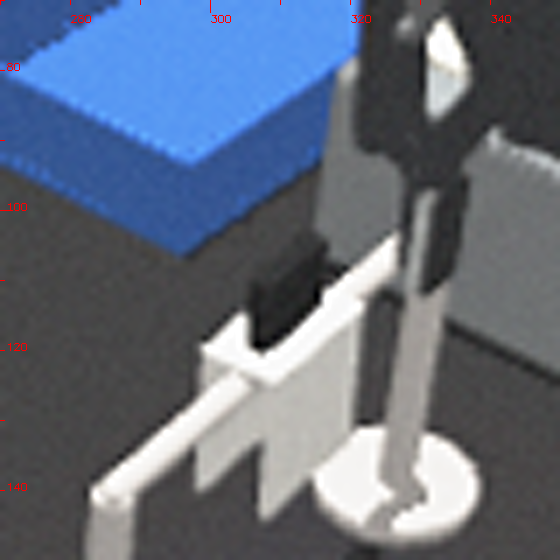

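View pics/t12c.png

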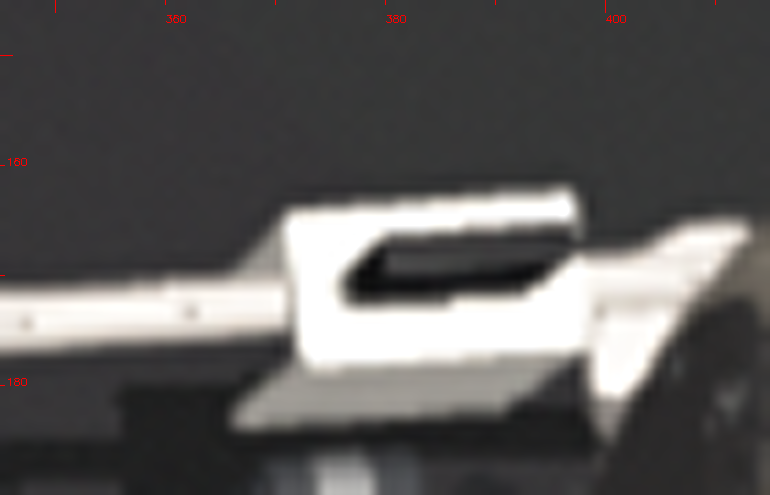

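View pics/t12g.png

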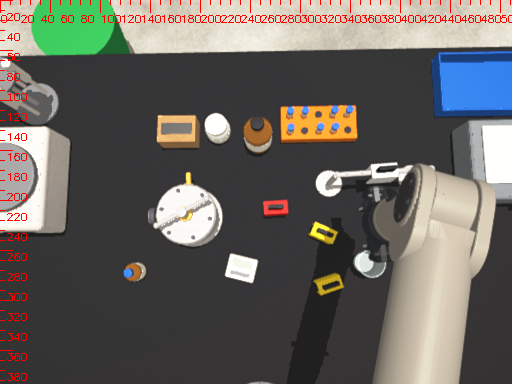

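View pics/t12b.png

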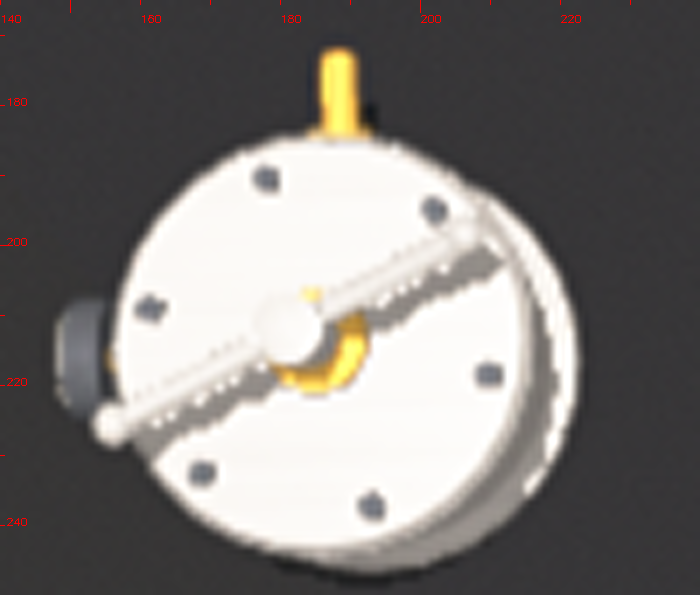

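The marker hangs straight over the bar, crown at top (370–397, 162–178). The plug bar is unchanged at (154.5,226)–(206,198.5), the bystanders are in place, and the gripper is clear. Handing in.

```bash
python3 -c "
from h import *
print(r.close_job())"
```

```text
the job is handed in; nothing more can be done
None
```

The plug is snug by my measurements, the aluminium marker hangs released over the rail, and the job is handed in. No verdict was reported, so the outcome rests on the checks below.

**Plug:** I gripped the cross bar about 40 mm off axis and turned it clockwise. Binding began after about 1.95 rad. I stopped at about 0.33 rad of bite, where the last torque reading while turning was about 0.47 N m. After release, both cameras put the total turn at 2.27–2.29 rad, against 2.29 from the tool. The bar had not moved in the last picture.

**Marker:** I picked the aluminium marker by its fin and hung it near the middle of the rail. The last pictures show it upright, a leg on each side of the bar, and not moving between shots.

**Bystanders and clearance:** All bystanders look to be where they were, and the gripper is clear of everything.

**Disagreements:**
- While the marker was held, the tool pose and the images differed by about 4 mm on where it was across the rail. I went by the images.
- The wrist showed no clear force when the crown touched the rail. I took contact from the tool stopping at the expected height and from the pictures.

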